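# Unlock the booth sash with the T-key, raise it to the pointer, run the tray in

### The job

Get the little extraction booth ready for gluing. Take the T-handled key from its wooden stand, turn the sash latch with it until the latch arm has swung fully clear of the sash, and leave the key standing in the lock; then push the sash up by its lip until the underside of the lip is level with the pointer on the left post. Finally slide the tray fully home into the booth with the glue bottle still standing on it, and do not disturb the pointer, nor the pliers, oil can and black-capped bottle beside the booth.

Things in the scene. Friction and masses are not known exactly. Their poses are not given: they have to be found in the camera images.
- booth: White extraction booth, fixed; 490 mm wide, 170 deep, 440 high (pulleys, collar above). Origin: bench level, mid-width, at the sash's front face; x into the booth (away from the robot), y to its left post, z up; 'booth x/y' below mean these. A 4 mm floor plate reaches out to booth x = -190 mm. Header: from 250 mm up, 10 mm in front of the sash.
- sash (a joint): Rise of the sash above its closed position, m: 0 closed, 0.16 upper stop. Clear panel in an aluminium frame; counterweights balance it exactly: about 3 N moves it up or down and it stays where it is left. With the latch arm over its lip it can rise only 4 mm.
- lip (a point): Middle of the front lower edge of the sash lip, an aluminium bar along the sash's bottom: 340 mm long (170 to either side along booth y), standing out 24 mm towards the robot, 10 mm thick, edges rounded, flat underside at this height (65 mm over the bench when closed). From 95 to 165 mm left (+y) of here nothing is under or before it above 25 mm height (tray, pad).
- mark (a point): Tip of the small dark steel pointer on the left post, beside the left end of the lip. Its height is the working height for the lip's underside; it differs from time to time (150 to 190 mm above the bench). Axes as the booth's. The pointer sits clamped: do not shift it.
- latch (a joint): Angle of the latch arm, rad: 0 with the arm pointing along booth +x, over the lip towards its right end; turns clockwise seen from above to a stop at 1.40, arm then pointing right (booth -y), fully clear. It clears the lip from about 0.65. Friction 0.12 N m; stays where left; the key turns it with up to 0.25 rad of play. Starts between 0 and 0.15.
- socket (a point): Centre of the bottom of the latch's square socket, 79 mm above the bench, at booth x -105, y -130 mm. Its x axis is the latch arm's direction and turns with it; z up. Socket 14.6 mm square (sides along x and y), 21 mm deep, under a 26 mm round bore in a grey pillar 50 mm square, top 47 mm above this point. Mouths chamfered. Arm 98 x 16 x 8 mm, underside at this height.
- key_grip (a point): Centre of the black crossbar of the loose T-key (110 g), upright in its stand: bar 64 mm long along the key's x, 14 wide, 14 high. Steel shank 12 mm square, sides along the key's x and y, ending 87 mm below here (last 8 mm taper to 7 mm). Any quarter-turn fits the socket. Pinch across the bar, draw straight up 30 mm to free it. Seated in the lock, this point is 166 mm above the bench.
- key_tip (a point): Centre of the lower end of the key's shank, 87 mm below key_grip; same axes.
- key_stand: Wooden block 110 x 50 x 40 mm, fixed, which holds the key in the middle of its top (two smaller holes beside it are empty). Origin: centre of its underside; the long side is its x axis, parallel to the key's crossbar at the start.
- tray (a joint): How far the tray has gone into the booth, m: 0 fully out, 0.11 at its inner stop (fully home); starts between 0 and 0.012. About 2 N moves it and it stays where left. The tray itself passes under the closed lip, the bottle on it does not.
- tray_front (a point): Centre of the front face of the tray's upright front flange, half-way up (26 mm above the bench). Flange 168 mm wide, from 8 to 45 mm above the bench; push it along booth +x. Behind it the steel tray, 250 mm long, top 16 mm above the bench, on runners along booth x, its middle at booth y = 30 mm. Fully home, this point is at booth x = -75 mm.
- bottle_mid (a point): Middle (half-way up) of the small white glue bottle with a cap, 29 mm across and 74 mm high, standing loose on the tray in front of the sash. z is its upright axis.
- felt_pad: Oval felt pad 52 x 84 x 8 mm lying on the tray near the sash, a small clasp (21 mm high) on it; they ride in with the tray. Origin: centre of its underside.
- oil_can: white plastic oil can with a long spout, 53 x 54 x 173 mm, standing behind the key stand; bystander. Origin: centre of its underside.
- black_bottle: small cream bottle with a black cap, 34 mm across, 86 mm high, standing by the oil can; bystander. Origin: centre of its underside.
- pliers: long-nose pliers lying flat between the key stand and the booth, 172 mm long (its y axis), 49 mm wide, 11 mm high; bystander. Origin: centre of its underside.
Mind the look-alikes: they are no part of the job. What is shaped like the part that bears bottle_mid but green or purple is not meant.

How it is judged:
By the outcome, as a careful person would: the job done as asked, in the order asked, and still so for the second after the job is handed in, with the robot touching nothing.
It also fails if it takes over 67 s, if anything falls off the work surface, if the arm or the gripper's body presses on something with over 40 N, if the wrist force passes 120 N, or if a joint passes its speed limit or range.

### The arm

A 7-joint arm with a two-finger parallel gripper is mounted at the origin on a cart in front of the work surface, level with it; the furniture and walls round the work are solid. World frame = base frame: x ahead of the robot, y to its left, z up, the work surface at z = 0. Lengths are in m, angles in rad, forces in N, time in s.
With the tool pointing down it reaches from about 0.4 to 0.875 m from the base axis. Payload 6.5 kg.
Tool frame: the origin (TCP) lies between the finger pads; the fingertips stand 22 mm ahead of it and the grasp point (between the pads) lies 3 mm ahead of it (env.tip_reach is the distance from the TCP to the fingertips, in m); z points along the fingers, y is the line along which they close (so a half turn about z gives the same grasp; the last joint's range is limited). The gripper opens to 88 mm and grips with 3 to 60 N. Pads are 18 mm wide; open, the fingers measure 123 mm over their backs; the gripper's body (75 mm by 187 mm) begins 45 mm behind the grasp point.
Start: joints at [1.1, 0.536, -0.004, 1.538, 0.003, 1.067, -0.071], TCP at [0.256, -0.597, 0.261] pointing down, gripper open.
Joint ranges: [-2.7, 2.7], [-0.37, 2.16], [-1.27, 1.26], [0.24, 2.4], [-1.31, 4.45], [0.19, 1.91], [-2.76, 2.76]. Speed limits (rad/s): [2.39, 2.39, 3.14, 3.14, 3.14, 3.14, 3.14].

### API

Orientations are given as a unit quaternion [w, x, y, z].
In Python, from station import telemetry, viewer, ticket, env gives the robot as it stands.
- The arm moves only by the shell command python3 -m handwheel 'ROWS'. ROWS is JSON, a list of rows, each a list of 3 entries, a list of its own where there are three numbers: the shift along the tool's x, y, z in m, then the turn about the tool's z in rad, then the closure, from -1 (fully open) to 1 (shut). In form: [[[x, y, z], roll, fingers], ...]. A call has 1 to 20 rows; each row is the pose to reach, as a shift and turn from the pose commanded when the call began, along the tool's axes at that moment; what a row does not reach only later rows make up. A row lasts 1/8 s, in which the tool goes at most 62.5 mm and 10.7 degrees, less where a joint would pass 70% of its speed; a pose out of reach is approached as far as the arm can. A call with a gripper value outside its range is refused whole. The fingers move at their own pace and stop on an object; the grip force is fixed at half the most. Time passes only in rows, so rows that repeat a pose let the fingers close. It gives the time, the measured TCP pose, the force, the opening and the grip force at its end, in the units of the state.
- telemetry.get_state(): the state, without advancing time (a new reading comes with each control period).
- viewer.grab_frame(name): name is "side" or "top" or "wrist"; returns the picture (480x640x3 uint8, blue, green, red); there is no depth.
- viewer.get_calibration(name): a dict with "fov_y" (degrees; the focal length in pixels is half the picture's height over the tangent of half this angle, whatever the lens; pixels are square), "cx", "cy" (the principal point, pixels), "R" (3x3) and "t" (3): a world point X has camera coordinates R X + t. Camera axes: x right, y down, z forward; pixel columns grow to the right and rows downward; lengths in m; the calibration is good to about 2 mm. A picture is of the moment at which its call begins: read the wrist's pose just before it. get_calibration takes no time and is no camera call; for the wrist camera it gives the pose at the moment of the call.
- ticket.sign_off(): hands the job in; it is judged then, once.
The state is a dict: "time_s": time; "joints": joint angles; "dq": joint speeds; "tau": joint torques, N m; "ee_pos": TCP position; "ee_rot": TCP orientation; "contact_force": force on the tool from outside, world axes, zero at the start; "torque": the same for the moment, N m; "gripper_width": opening from 0.0 (shut) to 1.0 (fully open); "grasp_force": force on a finger pad.
Only numpy, scipy, OpenCV 4.12 (cv2) and the standard library are available. Lean on these libraries where they do the work, as an engineer would, in place of code of your own. Each camera call takes 0.05 s, during which the arm holds its last target. There are 200 camera calls.

## Working session

There is one attempt and no reset: what is moved stays moved. The work goes in short steps, Python scripts to look and compute and a shell command to move; the robot and the scene stay as the last step left them, time stands still between calls to the robot, and variables do not carry over. Pictures are saved under pics/ and viewed, at most 10 in all, crops included, and the job is handed in when it is done.

```bash
mkdir -p pics; ls
python3 - <<'E'
from station import telemetry, viewer, ticket, env
import cv2,json
s=telemetry.get_state();print(s['time_s'],s['ee_pos'],s['ee_rot'],s['gripper_width'])
for n in ['side','top']:
    im=viewer.grab_frame(n);cv2.imwrite(f'pics/{n}0.png',im)
    c=viewer.get_calibration(n);print(n,c)
E
```

```text
pics
0.0 [ 0.25574387 -0.59694866  0.25983091] [-8.39239132e-04  9.79582212e-01  2.01042104e-01 -2.41679955e-04] 0.9982284233741746
side {'fov_y': 44.6167221406368, 'cx': 319.47462860255933, 'cy': 244.4106160563478, 'R': array([[-0.9078577 , -0.41919217, -0.00850374],
       [-0.23417288,  0.52377067, -0.81904051],
       [ 0.34778938, -0.74158089, -0.57367267]]), 't': array([0.50303348, 0.23649848, 1.2403257 ])}
top {'fov_y': 56.17915500275974, 'cx': 320.25347705620874, 'cy': 236.97093173685946, 'R': array([[-2.64663713e-05, -9.99898202e-01,  1.42683314e-02],
       [-9.97145262e-01, -1.05097250e-03, -7.54998111e-02],
       [ 7.55071210e-02, -1.42295973e-02, -9.97043727e-01]]), 't': array([-0.01465857,  0.58075044,  1.14137672])}
```

View pics/top0.png

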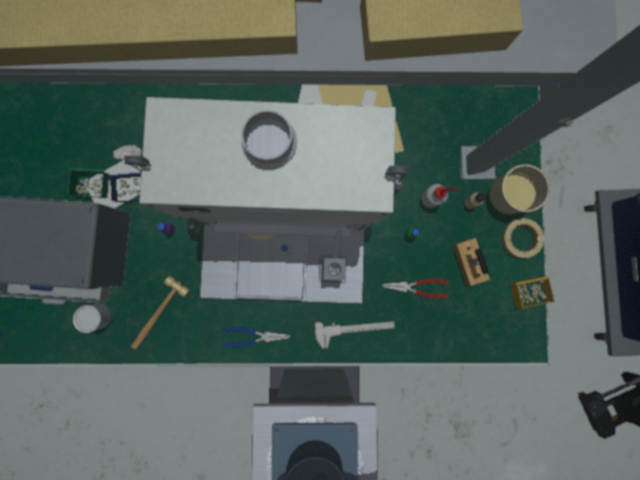

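View pics/side0.png

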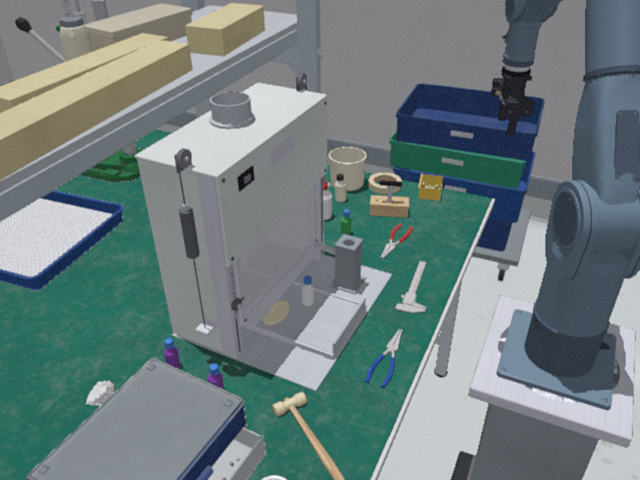

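The top view shows the booth with its floor plate (front corners about (201,299) and (362,303)), the pillar at (333,270), the bottle cap at (284,248) and the key stand at (472,262). The side view shows the key at (390,190), the pillar top at (349,243), the bottle at (308,290) and the left-post pointer near (237,303). I'll enlarge both for detail.

```bash
cat > h.py <<'E'
import numpy as np,cv2
from station import telemetry, viewer
def cal(n):
    c=viewer.get_calibration(n);c['f']=240/np.tan(np.radians(c['fov_y'])/2);return c
def ray(c,u,v):
    R=np.array(c['R']);d=R.T@np.array([(u-c['cx'])/c['f'],(v-c['cy'])/c['f'],1]);return -R.T@np.array(c['t']),d/np.linalg.norm(d)
def onz(c,u,v,z):
    o,d=ray(c,u,v);return o+d*(z-o[2])/d[2]
def tri(rays):
    A=np.zeros((3,3));b=np.zeros(3)
    for o,d in rays:
        P=np.eye(3)-np.outer(d,d);A+=P;b+=P@o
    x=np.linalg.solve(A,b);return x,[np.linalg.norm((np.eye(3)-np.outer(d,d))@(x-o))for o,d in rays]
def proj(c,X):
    p=np.array(c['R'])@X+c['t'];return c['f']*p[:2]/p[2]+[c['cx'],c['cy']]
E
python3 - <<'E'
import cv2,numpy as np
t=cv2.imread('pics/top0.png');s=cv2.imread('pics/side0.png')
a=cv2.resize(t[195:315,190:510],(800,300),interpolation=cv2.INTER_CUBIC)
b=cv2.resize(s[225:345,190:400],(525,300),interpolation=cv2.INTER_CUBIC)
c=cv2.resize(s[165:225,350:420],(275,236),interpolation=cv2.INTER_CUBIC)
m=np.zeros((600,800,3),np.uint8);m[:300]=a;m[300:,:525]=b;m[300:536,525:]=c
cv2.imwrite('pics/crop0.png',m)
E
```

```text
(no output)
```

View pics/crop0.png

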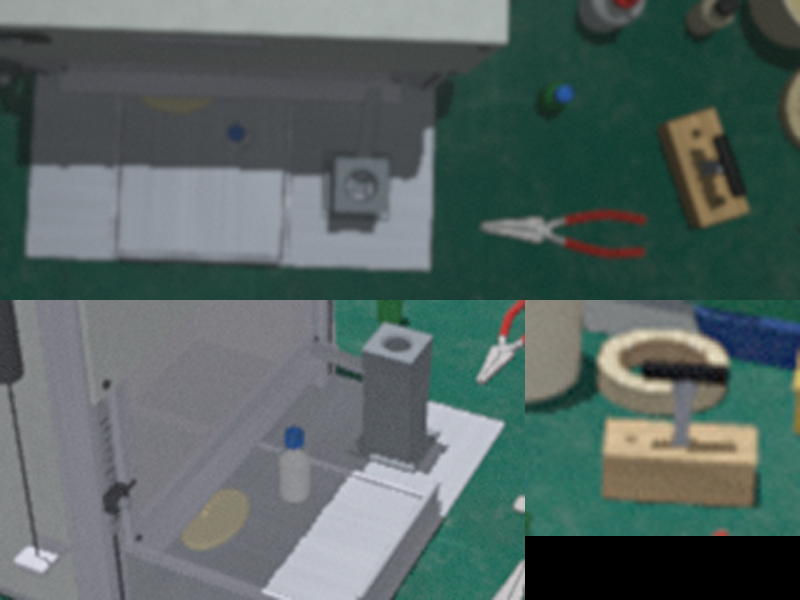

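The crops show the key bar at top (482,261) / side (391,184), the pillar bore at top (334,269), and the pointer at side (237,303). The bottle cap is at top (284,248) / side (308,285).

```bash
cat > m.py <<'E'
from h import *
T=cal('top');S=cal('side')
tc=lambda x,y:(190+x/2.5,195+y/2.5)
sc=lambda x,y:(190+x/2.5,225+(y-300)/2.5)
kc=lambda x,y:(350+(x-525)/3.93,165+(y-300)/3.93)
a=onz(T,*tc(26,257),.004);b=onz(T,*tc(431,270),.004);print('plate',a,b,np.linalg.norm(a-b))
d=a-b;yaw=np.arctan2(-d[0],d[1]);print('yaw plate',np.degrees(yaw))
p=onz(T,*tc(361,186),.126);p2=onz(S,*sc(397,344),.126);print('pillar',p,p2)
bt,_=tri([ray(T,*tc(361,186)),ray(S,*sc(397,344))]);print('pillar tri',bt,_)
g,r=tri([ray(T,*tc(731,166)),ray(S,*kc(685,373))]);print('key',g,r)
e1=onz(T,*tc(721,137),g[2]);e2=onz(T,*tc(742,195),g[2]);print('bar dir',np.degrees(np.arctan2(*(e1-e2)[1::-1])),np.linalg.norm(e1-e2))
k=[onz(T,*tc(*q),.04) for q in((662,123),(714,109),(748,211),(700,226))];print('stand',np.mean(k,0)[:2],np.degrees(np.arctan2(*(k[0]-k[3])[1::-1])),np.degrees(np.arctan2(*(k[1]-k[2])[1::-1])))
print('bottle',tri([ray(T,*tc(236,132)),ray(S,*sc(294,433))]))
C,s=np.cos(yaw),np.sin(yaw);Rb=np.array([[C,-s],[s,C]])
pil=(bt[:2]);o=pil-Rb@[-.105,-.13];print('booth origin',o)
# pointer: intersect side ray with booth plane x=-0.03
for bx in(-.03,-.015,0):
    oo,dd=ray(S,*sc(118,497));n=Rb[:,0];t=(n@(o-oo[:2])+bx)/(n@dd[:2]);P=oo+t*dd;print('ptr',bx,P,Rb.T@(P[:2]-o))
E
python3 m.py
```

```text
plate [0.42373095 0.29597344 0.004     ] [ 0.40993422 -0.12429502  0.004     ] 0.42049486373664313
yaw plate -1.8802517377039838
pillar [ 0.49669972 -0.04603383  0.126     ] [ 0.49605504 -0.04081945  0.126     ]
pillar tri [ 0.49734767 -0.04594012  0.12237339] [np.float64(0.0006857916512026772), np.float64(0.0006857916512027203)]
key [ 0.5168208  -0.40766939  0.09232613] [np.float64(0.0006224033789731752), np.float64(0.000622403378973015)]
bar dir 18.625538939243995 0.05948847440229572
stand [ 0.51625865 -0.40191474] 19.153516737214318 17.119338119741805
bottle (array([0.54914418, 0.07388774, 0.08538682]), [np.float64(0.00026125090882927104), np.float64(0.00026125090882914945)])
booth origin [0.60655653 0.08054477]
ptr -0.03 [0.5839272  0.30555834 0.17909765] [-0.03        0.22414993]
ptr -0.015 [0.59827876 0.28555993 0.158267  ] [-0.015       0.20463318]
ptr 0 [0.61263033 0.26556153 0.13743635] [-1.20751183e-16  1.85116435e-01]
```

```bash
python3 -m handwheel '[[[0.05,-0.012,0],0.02,-1],[[0.11,-0.025,0],0.04,-1],[[0.17,-0.04,0],0.06,-1],[[0.23,-0.055,0],0.08,-1],[[0.285,-0.066,0],0.08,-1],[[0.315,-0.072,0],0.08,-1],[[0.315,-0.072,0],0.08,-1],[[0.315,-0.072,0],0.08,-1]]'
python3 - <<'E'
from h import *
s=telemetry.get_state();c=cal('wrist');im=viewer.grab_frame('wrist');cv2.imwrite('pics/w1.png',im)
print(s['ee_pos'],s['ee_rot'],c)
print(proj(c,np.array([.5168,-.4077,.0923])), proj(c,s['ee_pos']-[0,0,.022]))
E
```

```text
time_s: 1.1
ee_pos: [0.5157, -0.4084, 0.2603]
ee_rot: [0.0, 0.987, 0.161, -0.001]
contact_force: [-0.7, -0.5, 0.3]
gripper_width: 1.0
grasp_force: 0.0
[ 0.51567514 -0.40839586  0.26032503] [ 1.32202701e-04  9.86961321e-01  1.60955372e-01 -8.37706299e-04] {'fov_y': 68.99400963601431, 'cx': 317.02032444446655, 'cy': 240.69107360265778, 'R': array([[ 3.17124086e-01, -9.48383961e-01, -4.20231073e-04],
       [-9.04250898e-01, -3.02500250e-01,  3.01370059e-01],
       [-2.85941650e-01, -9.51917104e-02, -9.53507164e-01]]), 't': array([-0.55157394,  0.30174158,  0.49914242]), 'f': np.float64(349.24127697058293)}
[315.78726685 224.01373645] [315.25616529 306.56537438]
```

View pics/w1.png

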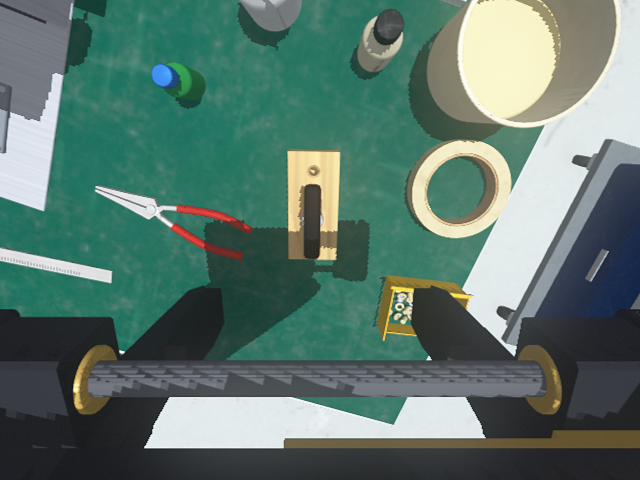

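The wrist view shows the bar, from (313,185) to (312,257), aligned with the tool's x. The fingers are open at either side.

Run:
```python
from h import *
im=cv2.imread('pics/w1.png');g=cv2.cvtColor(im,6)
m=((g<50)).astype(np.uint8);m[:150]=0;m[270:]=0;m[:,:290]=0;m[:,337:]=0
n,l,st,ce=cv2.connectedComponentsWithStats(m);i=1+np.argmax(st[1:,4]);print(st[i],ce[i])
ct=np.argwhere(l==i)[:,::-1].astype(np.float32);r=cv2.minAreaRect(ct);print(r)
c=cal('wrist');X=[onz(c,*p,.102)for p in cv2.boxPoints(r)];print(np.mean(X,0));
for a in range(2):
    d=(X[a]-X[a+1]);print(np.linalg.norm(d),np.degrees(np.arctan2(d[1],d[0])))
s=telemetry.get_state();w,x,y,z=s['ee_rot'];th=2*np.arctan2(y,x);print('toolx deg',np.degrees(th))
D=np.mean(X,0)-s['ee_pos'];print('shift',D[0]*np.cos(th)+D[1]*np.sin(th),D[0]*np.sin(th)-D[1]*np.cos(th))
```

```text
[304 238  16  21 262] [311.29389313 248.24045802]
((311.0907287597656, 248.139404296875), (14.700699806213379, 19.423547744750977), 3.814074993133545)
[ 0.49731663 -0.41035195  0.102     ]
0.017537148343888614 -165.83741775723857
0.01246261189866663 104.44068700060596
toolx deg 18.462594259142328
shift -0.01754976496151311 -0.00430413206275738
```

Run:
```python
from h import *
im=cv2.imread('pics/w1.png').astype(int);m=((im.max(2)-im.min(2)<14)&(im.max(2)<75)).astype(np.uint8);m[:170]=0;m[270:]=0;m[:,:290]=0;m[:,337:]=0
n,l,st,ce=cv2.connectedComponentsWithStats(m);i=1+np.argmax(st[1:,4]);print(st[i],ce[i])
r=cv2.minAreaRect(np.argwhere(l==i)[:,::-1].astype(np.float32));print(r)
c=cal('wrist');s=telemetry.get_state();w,x,y,z=s['ee_rot'];th=2*np.arctan2(y,x)
for p in [(313.5,187),(312.5,255),(312.8,220)]:
    X=onz(c,*p,.104);D=X-s['ee_pos'];print(X,'shift',D[0]*np.cos(th)+D[1]*np.sin(th),D[0]*np.sin(th)-D[1]*np.cos(th))
```

```text
[304 186  16  73 957] [311.54858934 225.26854754]
((311.5, 222.0), (72.0, 15.0), 90.0)
[ 0.54801256 -0.3958224   0.104     ] shift 0.03513816978531634 -0.0020311885218420762
[ 0.49254437 -0.41321921  0.104     ] shift -0.022984417422652503 -0.0030957565640422537
[ 0.52187474 -0.40383386  0.104     ] shift 0.0078085341747879955 -0.002709546568386542
```

```bash
python3 -m handwheel '[[[0.006,-0.003,0.06],0,-1],[[0.006,-0.003,0.11],0,-1],[[0.006,-0.003,0.145],0,-1],[[0.006,-0.003,0.163],0,-1],[[0.006,-0.003,0.163],0,-1],[[0.006,-0.003,0.163],0,1],[[0.006,-0.003,0.163],0,1],[[0.006,-0.003,0.163],0,1],[[0.006,-0.003,0.163],0,1],[[0.006,-0.003,0.163],0,1],[[0.006,-0.003,0.163],0,1],[[0.006,-0.003,0.163],0,1],[[0.006,-0.003,0.163],0,1]]'
```

```text
time_s: 2.78
ee_pos: [0.5219, -0.4025, 0.0977]
ee_rot: [-0.0, 0.987, 0.162, -0.0]
contact_force: [0.3, 1.0, -0.6]
gripper_width: 0.198
grasp_force: 30.0
```

```bash
python3 -m handwheel '[[[0,0,-0.03],0,1],[[0,0,-0.08],0,1],[[0,0,-0.13],0,1],[[0,0,-0.17],0,1],[[0.01,-0.05,-0.17],0.08,1],[[0.02,-0.1,-0.17],0.16,1],[[0.03,-0.15,-0.17],0.24,1],[[0.04,-0.2,-0.17],0.32,1],[[0.05,-0.25,-0.17],0.4,1],[[0.055,-0.3,-0.17],0.41,1],[[0.06,-0.34,-0.17],0.41,1],[[0.062,-0.356,-0.17],0.41,1],[[0.062,-0.356,-0.17],0.41,1],[[0.062,-0.356,-0.17],0.41,1]]'
python3 - <<'E'
from h import *
s=telemetry.get_state();c=cal('wrist');im=viewer.grab_frame('wrist');side=viewer.grab_frame('side')
cv2.imwrite('pics/w2.png',im);cv2.imwrite('pics/s2.png',side)
np.save('w2.npy',dict(c=c,s=s),allow_pickle=True)
m=np.zeros((600,800,3),np.uint8);m[:,:400]=cv2.resize(im[60:420,200:440],(400,600));m[:,400:]=cv2.resize(side[150:330,270:390],(400,600),interpolation=2)
cv2.imwrite('pics/m2.png',m);print(s['gripper_width'],s['joints'],s['ee_pos'],s['ee_rot'])
print(proj(c,np.array([.4973,-.0459,.126])))
E
```

```text
time_s: 4.53
ee_pos: [0.4673, -0.0471, 0.2677]
ee_rot: [0.0, 0.999, -0.044, 0.0]
contact_force: [0.9, 0.5, -1.4]
gripper_width: 0.204
grasp_force: 30.0
0.20418706824647825 [ 0.09909302  0.22423757 -0.10912006  1.98708688  0.03105406  0.9316777
 -1.68417549] [ 0.46733651 -0.0470718   0.2676685 ] [ 3.49065656e-04  9.99042210e-01 -4.37553950e-02  7.35084949e-05]
[311.39270392 197.63508507]
```

View pics/m2.png

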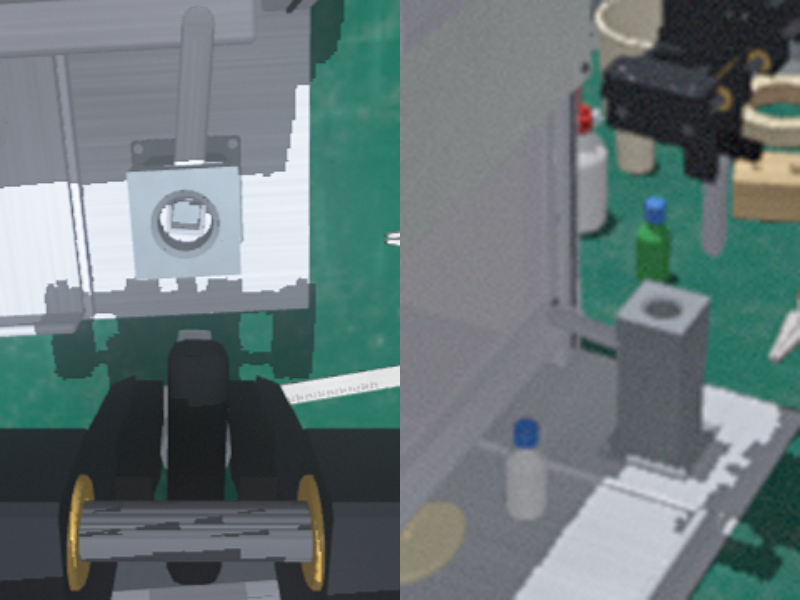

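The bore is at wrist pixel (312,193), with the arm's tip at (319,65). The key is held straight, its shank tip at side pixel (364,225) and at wrist pixel (316,260).

Run:
```python
from h import *
D=np.load('w2.npy',allow_pickle=True).item();c=D['c'];s=D['s'];S=cal('side')
q=lambda x,y:(200+x/1.6667,60+y/1.6667)
sq=lambda x,y:(270+(x-400)/3.3333,150+y/3.3333)
th=2*np.arctan2(s['ee_rot'][2],s['ee_rot'][1]);C,Sn=np.cos(th),np.sin(th)
def tool(X):
    d=X-s['ee_pos'];return np.round([d[0]*C+d[1]*Sn,d[0]*Sn-d[1]*C],4)
b=onz(c,*q(187,222),.126);print('bore wrist',b,tool(b))
b2=onz(S,*sq(662,308),.126);print('bore side',b2)
k=[onz(c,*q(*p),.126) for p in((128,170),(241,165),(240,275),(135,280))];print('pillar c',np.mean(k,0),[np.degrees(np.arctan2(-(k[i]-k[j])[0],(k[i]-k[j])[1])) for i,j in((0,1),(3,2))],[np.degrees(np.arctan2((k[i]-k[j])[1],(k[i]-k[j])[0])) for i,j in((0,3),(1,2))])
a1=onz(c,*q(199,15),.087);a2=onz(c,*q(190,155),.087);d=a1-a2;print('arm',a1,a2,np.degrees(np.arctan2(d[1],d[0])))
for z in(.177,.180,.183):
    t=onz(S,*sq(713,250),z);print('tip side',t,tool(t)); t=onz(c,*q(195,334),z);print('tip wrist',t,tool(t))
print(np.degrees(th))
```

```text
bore wrist [ 0.50066302 -0.04683308  0.126     ] [ 0.0332 -0.0032]
bore side [ 0.49679318 -0.04138461  0.126     ]
pillar c [ 0.49975107 -0.04627469  0.126     ] [np.float64(-2.573181932536207), np.float64(-2.233749313895577)] [np.float64(-3.301228906314901), np.float64(-4.225051888932656)]
arm [ 0.59223292 -0.06054376  0.087     ] [ 0.5281079  -0.05040898  0.087     ] -8.98115232733509
tip side [ 0.46440711 -0.05193579  0.177     ] [-0.0025  0.0051]
tip wrist [ 0.46476169 -0.04733383  0.177     ] [-0.0025  0.0005]
tip side [ 0.46283563 -0.0475998   0.18      ] [-0.0044  0.0009]
tip wrist [ 0.46588922 -0.04743222  0.18      ] [-0.0014  0.0005]
tip side [ 0.46126414 -0.04326381  0.183     ] [-0.0064 -0.0033]
tip wrist [ 0.46701674 -0.04753062  0.183     ] [-0.0003  0.0005]
-5.015600537996644
```

```bash
python3 -m handwheel '[[[0.015,-0.002,0.01],0.03,1],[[0.03,-0.003,0.025],0.06,1],[[0.0355,-0.0035,0.04],0.06,1],[[0.0355,-0.0035,0.04],0.06,1],[[0.0355,-0.0035,0.04],0.06,1]]'
python3 - <<'E'
from h import *
s=telemetry.get_state();c=cal('wrist');im=viewer.grab_frame('wrist');side=viewer.grab_frame('side');top=viewer.grab_frame('top')
np.save('w3.npy',dict(c=c,s=s),allow_pickle=True)
cv2.imwrite('pics/w3.png',im);cv2.imwrite('pics/s3.png',side)
m=np.zeros((600,800,3),np.uint8);m[:,:400]=cv2.resize(im[180:300,280:360],(400,600),interpolation=2);m[:,400:]=cv2.resize(side[200:290,320:380],(400,600),interpolation=2)
cv2.imwrite('pics/m3.png',m);print(s['ee_pos'],s['ee_rot'])
E
```

```text
time_s: 5.25
ee_pos: [0.5024, -0.0451, 0.2279]
ee_rot: [0.0, 0.997, -0.073, -0.0]
contact_force: [1.1, 0.2, -0.3]
gripper_width: 0.201
grasp_force: 30.0
[ 0.5024184  -0.04510801  0.22788845] [ 5.35183012e-05  9.97362301e-01 -7.25839234e-02 -1.08186243e-04]
```

View pics/m3.png

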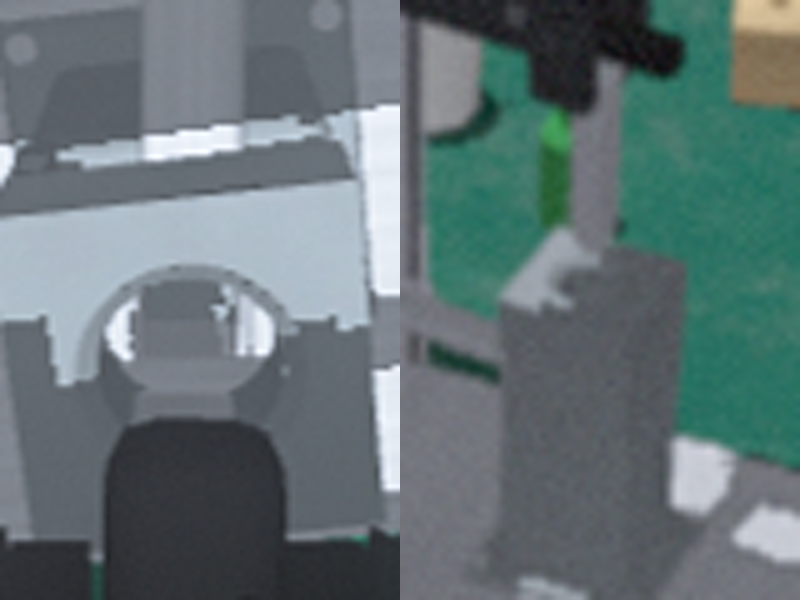

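The shank is laterally centred over the bore in the wrist view. In the side view its tip is at (349,237), directly above the bore at (348.6,242.4). I'll lower it.

```bash
python3 -m handwheel '[[[0,0,0.012],0,1],[[0,0,0.024],0,1],[[0,0,0.034],0,1],[[0,0,0.038],0,1],[[0,0,0.042],0,1],[[0,0,0.046],0,1],[[0,0,0.046],0,1]]'
```

```text
time_s: 6.28
ee_pos: [0.5026, -0.0448, 0.1815]
ee_rot: [0.0, 0.997, -0.072, -0.0]
contact_force: [-0.1, -0.3, -0.6]
gripper_width: 0.199
grasp_force: 30.0
```

```bash
python3 -m handwheel '[[[0,0,0.004],0,1],[[0,0,0.008],0,1],[[0,0,0.012],0,1],[[0,0,0.014],0,1],[[0,0,0.014],0,1]]'
```

```text
time_s: 6.9
ee_pos: [0.5026, -0.0448, 0.1675]
ee_rot: [0.0, 0.997, -0.072, -0.0]
contact_force: [-0.5, -0.5, -1.3]
gripper_width: 0.2
grasp_force: 30.0
```

```bash
python3 -m handwheel '[[[0,0.0003,0],0.08,1],[[0,0.0006,0],0.16,1],[[-0.0001,0.0009,0],0.24,1],[[-0.0002,0.0011,0],0.32,1],[[-0.0003,0.0014,0],0.4,1],[[-0.0004,0.0017,0],0.48,1],[[-0.0005,0.0019,0],0.56,1],[[-0.0006,0.002,0],0.62,1],[[-0.0006,0.002,0],0.62,1]]'
python3 -c "
from station import telemetry as t
s=t.get_state();print(s['torque'],s['joints'])"
```

```text
time_s: 8.02
ee_pos: [0.5015, -0.0472, 0.1677]
ee_rot: [0.0, 0.928, -0.373, -0.0]
contact_force: [-0.6, -2.1, -0.1]
gripper_width: 0.203
grasp_force: 30.0
[-0.43929627  0.33886946  0.10785728] [-0.04245224  0.42268153  0.0574093   1.99925985 -0.0345861   0.72130641
 -2.29954207]
```

```bash
python3 -m handwheel '[[[0,0,0],0,-1],[[0,0,0],0,-1],[[0,0,0],0,-1],[[0,0,0],0,-1],[[0,0,-0.02],0,-1],[[0,0,-0.04],0,-1],[[-0.0035,0,-0.045],0,-1],[[-0.0035,0,-0.045],-0.16,-1],[[-0.0035,0,-0.045],-0.34,-1],[[-0.0035,0,-0.045],-0.52,-1],[[-0.0035,0,-0.045],-0.7,-1],[[-0.0035,0,-0.045],-0.88,-1],[[-0.0035,0,-0.045],-1.06,-1],[[-0.0035,0,-0.045],-1.24,-1],[[-0.0035,0,-0.045],-1.42,-1],[[-0.0035,0,-0.045],-1.57,-1],[[-0.0035,0,-0.045],-1.57,-1],[[-0.0035,0,-0.045],-1.57,-1]]'
python3 - <<'E'
from h import *
s=telemetry.get_state();im=viewer.grab_frame('wrist');cv2.imwrite('pics/w4.png',im);cv2.imwrite('pics/m4.png',im[150:400,180:480])
c=cal('wrist');np.save('w4.npy',dict(c=c,s=s),allow_pickle=True);print(s['ee_pos'],proj(c,s['ee_pos']*[1,1,0]+[0,0,.173]))
E
```

```text
time_s: 10.28
ee_pos: [0.499, -0.0442, 0.2124]
ee_rot: [-0.0, 0.921, 0.39, -0.0]
contact_force: [-0.8, 0.8, 0.3]
gripper_width: 1.003
grasp_force: 0.0
[ 0.49903136 -0.04423193  0.21236247] [314.93080992 289.67640537]
```

View pics/m4.png

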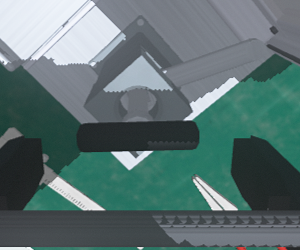

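The bar lies across the image from (258,287) to (380,285), its middle about 4 px right of the TCP. I'll shift 2 mm, lower, and grip it lengthwise.

```bash
python3 -m handwheel '[[[0.001,0.002,0.015],0,-1],[[0.001,0.002,0.032],0,-1],[[0.001,0.002,0.044],0,-1],[[0.001,0.002,0.044],0,-1],[[0.001,0.002,0.044],0,1],[[0.001,0.002,0.044],0,1],[[0.001,0.002,0.044],0,1],[[0.001,0.002,0.044],0,1]]'
```

```text
time_s: 11.32
ee_pos: [0.5019, -0.0451, 0.1692]
ee_rot: [0.0, 0.92, 0.392, 0.001]
contact_force: [0.2, -0.1, 1.0]
gripper_width: 0.717
grasp_force: 30.0
```

```bash
python3 -m handwheel '[[[0,0,0],0.08,1],[[0,0,0],0.16,1],[[0,0,0],0.24,1],[[0,0,0],0.32,1],[[0,0,0],0.4,1],[[0,0,0],0.48,1],[[0,0,0],0.56,1],[[0,0,0],0.62,1],[[0,0,0],0.66,1],[[0,0,0],0.7,1],[[0,0,0],0.7,1]]'
python3 -c "
from station import telemetry as t
s=t.get_state();print(s['torque'],s['joints'])"
```

```text
time_s: 12.7
ee_pos: [0.5017, -0.0464, 0.1691]
ee_rot: [0.001, 0.999, 0.052, 0.0]
contact_force: [0.3, -5.9, 3.6]
gripper_width: 0.718
grasp_force: 29.9
[-1.49027275  0.0155887   0.07435808] [ 0.06919225  0.42224854 -0.08317815  1.99235954  0.05386574  0.72821804
 -1.51416734]
```

```bash
python3 -m handwheel '[[[0,0,0],0.04,1],[[0,0,0],0.08,1],[[0,0,0],0.08,1]]'; python3 -c "
from station import telemetry as t
s=t.get_state();print(s['torque'])"
python3 -m handwheel '[[[0,0,0],0.04,1],[[0,0,0],0.06,1],[[0,0,0],0.06,1]]'; python3 -c "
from station import telemetry as t
s=t.get_state();print(s['torque'])"
```

```text
time_s: 13.08
ee_pos: [0.5016, -0.0466, 0.1691]
ee_rot: [0.001, 1.0, 0.012, 0.0]
contact_force: [-1.0, -5.4, 4.4]
gripper_width: 0.722
grasp_force: 29.9
[-1.64863005  0.11866266  0.140629  ]
time_s: 13.45
ee_pos: [0.5015, -0.0467, 0.1691]
ee_rot: [0.001, 1.0, -0.018, 0.0]
contact_force: [-1.2, -6.4, 4.9]
gripper_width: 0.718
grasp_force: 29.8
[-1.67364828  0.29195736  0.18913987]
```

```bash
python3 -m handwheel '[[[0,0,0],0.04,1],[[0,0,0],0.08,1],[[0,0,0],0.08,1]]'
python3 - <<'E'
from h import *
s=telemetry.get_state();print(s['torque'])
top=viewer.grab_frame('top');side=viewer.grab_frame('side')
m=np.zeros((600,800,3),np.uint8);m[:,:400]=cv2.resize(top[230:320,320:380],(400,600),interpolation=2);m[:,400:]=cv2.resize(side[200:320,320:400],(400,600),interpolation=2);cv2.imwrite('pics/m5.png',m)
E
```

```text
time_s: 13.82
ee_pos: [0.5013, -0.0469, 0.1691]
ee_rot: [0.001, 0.998, -0.058, 0.0]
contact_force: [-1.1, -6.1, 5.1]
gripper_width: 0.716
grasp_force: 29.8
[-1.73450023  0.32064568  0.11818169]
```

View pics/m5.png

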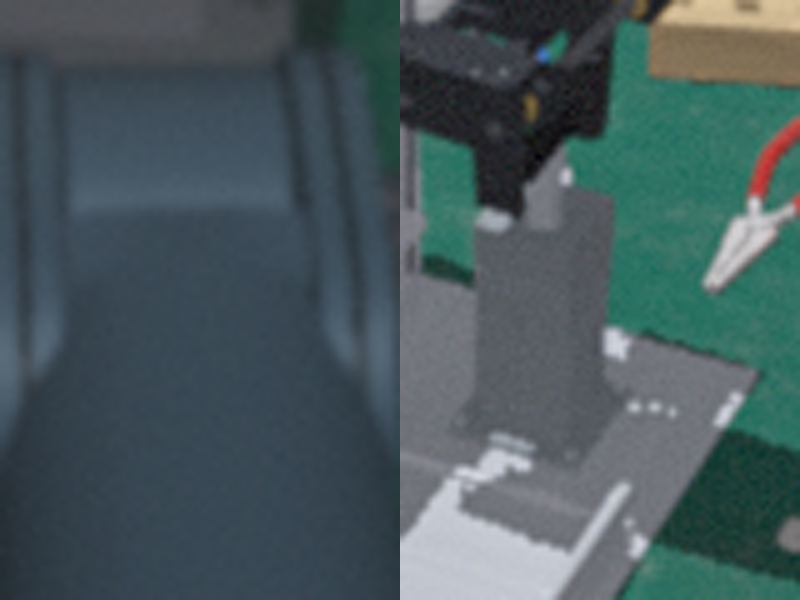

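```bash
python3 -m handwheel '[[[0,0,0],0,-1],[[0,0,0],0,-1],[[0,0,0],0,-1],[[0,0,-0.03],0,-1],[[0,0,-0.06],0,-1],[[0,0,-0.08],0,-1],[[-0.04,0,-0.08],0,-1],[[-0.08,0,-0.08],0,-1],[[-0.08,0,-0.08],0,-1]]'
python3 - <<'E'
from h import *
s=telemetry.get_state();c=cal('wrist');im=viewer.grab_frame('wrist');cv2.imwrite('pics/w6.png',im);np.save('w6.npy',dict(c=c,s=s),allow_pickle=True)
print(s['ee_pos'],s['ee_rot']);K=np.array([.5,-.0465,.166]);o=np.array([.5,-.0465,.083])
print('key',proj(c,K))
I=im.astype(int);u,v=proj(c,K).astype(int);m=((I.max(2)<75)&(I.max(2)-I.min(2)<14)).astype(np.uint8);mm=np.zeros_like(m);mm[v-45:v+45,u-80:u+80]=m[v-45:v+45,u-80:u+80]
n,l,st,ce=cv2.connectedComponentsWithStats(mm);i=1+np.argmax(st[1:,4]);print(st[i])
vx=cv2.fitLine(np.argwhere(l==i)[:,::-1].astype(np.float32),cv2.DIST_L2,0,.01,.01).ravel();print(vx)
a=onz(c,vx[2]-30*vx[0],vx[3]-30*vx[1],.173);b=onz(c,vx[2]+30*vx[0],vx[3]+30*vx[1],.173);d=b-a;print((a+b)/2,'bar deg',np.degrees(np.arctan2(d[1],d[0])))
cv2.imwrite('pics/m6.png',im[:420,120:620])
E
```

```text
time_s: 15.05
ee_pos: [0.4194, -0.0354, 0.2485]
ee_rot: [-0.0, 0.998, -0.057, -0.001]
contact_force: [0.9, -0.2, -0.4]
gripper_width: 1.001
grasp_force: 0.0
[ 0.41944253 -0.03539224  0.2484659 ] [-1.59311433e-05  9.98357819e-01 -5.72779459e-02 -9.49959909e-04]
key [319.47728121 125.71982803]
[314 133  14   3  17]
[ 9.9405265e-01 -1.0890063e-01  3.2023529e+02  1.3435294e+02]
[ 0.49541668 -0.04630675  0.173     ] bar deg -90.61186907835315
```

View pics/m6.png

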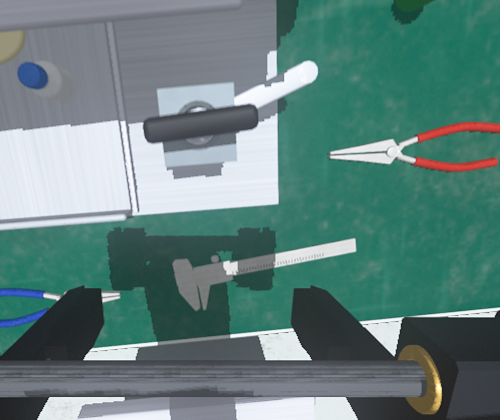

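Run:
```python
from h import *
D=np.load('w6.npy',allow_pickle=True).item();c=D['c']
f=lambda u,v,z:onz(c,u+120,v,z)
t=f(310,72,.087);b=f(245,104,.087);d=t-b;print(t,b,np.degrees(np.arctan2(d[1],d[0])));d=t[:2]-[.4995,-.0465];print(np.degrees(np.arctan2(d[1],d[0])),np.linalg.norm(d))
a=f(150,129,.17);b=f(257,116,.17);d=b-a;print((a+b)/2,np.degrees(np.arctan2(d[1],d[0])),np.linalg.norm(d))
k=[f(*p,.126)for p in((156,90),(235,82))];d=k[0]-k[1];print(np.degrees(np.arctan2(-d[0],d[1])))
```

```text
[ 0.5291455  -0.13316215  0.087     ] [ 0.51250802 -0.08343966  0.087     ] -71.49941201172824
-71.1151408042788 0.0915924940403943
[ 0.50137562 -0.04869958  0.17      ] -90.02666410347815 0.05924001286302519
-1.2763945448237708
```

The bar runs from (270,129) to (377,116), with the key standing in the lock. The latch arm's tip is at (432,70), about 69° round and so short of the 80° stop. I'll regrip squarely and turn further.

```bash
python3 -m handwheel '[[[0.04,0.001,0],-0.06,-1],[[0.082,0.0025,0],-0.115,-1],[[0.082,0.0025,0],-0.115,-1],[[0.082,0.0025,0.03],-0.115,-1],[[0.082,0.0025,0.06],-0.115,-1],[[0.082,0.0025,0.08],-0.115,-1],[[0.082,0.0025,0.08],-0.115,-1],[[0.082,0.0025,0.08],-0.115,1],[[0.082,0.0025,0.08],-0.115,1],[[0.082,0.0025,0.08],-0.115,1],[[0.082,0.0025,0.08],-0.115,1]]'
python3 -m handwheel '[[[0,0,0],0.05,1],[[0,0,0],0.1,1],[[0,0,0],0.15,1],[[0,0,0],0.2,1],[[0,0,0],0.2,1]]';python3 -c "
from station import telemetry as t
s=t.get_state();print(s['torque'])"
python3 -m handwheel '[[[0,0,0],0.05,1],[[0,0,0],0.1,1],[[0,0,0],0.1,1]]';python3 -c "
from station import telemetry as t
s=t.get_state();print(s['torque'])"
```

```text
time_s: 16.48
ee_pos: [0.5038, -0.0476, 0.1695]
ee_rot: [-0.0, 1.0, -0.0, 0.001]
contact_force: [-1.3, 1.0, 5.4]
gripper_width: 0.716
grasp_force: 30.0
time_s: 17.1
ee_pos: [0.5036, -0.0484, 0.1694]
ee_rot: [0.0, 0.995, -0.1, 0.001]
contact_force: [-0.5, -1.3, 6.3]
gripper_width: 0.715
grasp_force: 29.9
[-0.34749423  0.28009516  0.10426232]
time_s: 17.48
ee_pos: [0.5034, -0.0487, 0.1694]
ee_rot: [0.001, 0.989, -0.15, 0.0]
contact_force: [-1.6, -2.7, 6.8]
gripper_width: 0.716
grasp_force: 29.9
[-0.64535006  0.37215904  0.21446842]
```

```bash
python3 -m handwheel '[[[0,0,0],0.05,1],[[0,0,0],0.1,1],[[0,0,0],0.1,1]]';python3 -c "
from station import telemetry as t
s=t.get_state();print(s['torque'])"
python3 -m handwheel '[[[0,0,0],0,-1],[[0,0,0],0,-1],[[0,0,0],0,-1],[[0,0,-0.03],0,-1],[[0,0,-0.06],0,-1],[[0,0,-0.08],0,-1],[[-0.04,0,-0.08],0.1,-1],[[-0.08,0,-0.08],0.1,-1],[[-0.08,0,-0.08],0.1,-1]]'
python3 - <<'E'
from h import *
s=telemetry.get_state();c=cal('wrist');im=viewer.grab_frame('wrist');cv2.imwrite('pics/w7.png',im);np.save('w7.npy',dict(c=c,s=s),allow_pickle=True)
print(s['ee_pos'],s['ee_rot'])
# arm tip candidates: predicted pixel for several angles; sample brightness
for deg in range(-66,-92,-3):
    a=np.radians(deg);pt=np.array([.5,-.0465,.087])+[.08*np.cos(a),.08*np.sin(a),0];u,v=proj(c,pt);print(deg,u.round(),v.round(),im[int(v)-1:int(v)+2,int(u)-1:int(u)+2].mean((0,1)).round())
E
```

```text
time_s: 17.85
ee_pos: [0.5031, -0.0491, 0.1694]
ee_rot: [0.001, 0.98, -0.199, 0.0]
contact_force: [-2.3, -2.9, 7.4]
gripper_width: 0.718
grasp_force: 29.9
[-0.89423081  0.57251678  0.32588418]
time_s: 18.98
ee_pos: [0.4271, -0.0156, 0.2485]
ee_rot: [0.0, 0.969, -0.247, -0.001]
contact_force: [0.6, 0.1, 0.1]
gripper_width: 1.0
grasp_force: 0.0
[ 0.42714545 -0.01557656  0.24848658] [ 4.82940643e-05  9.69140841e-01 -2.46506101e-01 -8.77373309e-04]
-66 373.0 39.0 [118. 131.  72.]
-69 378.0 43.0 [114. 129.  63.]
-72 382.0 47.0 [114. 128.  64.]
-75 385.0 52.0 [117. 129.  70.]
-78 389.0 56.0 [252. 249. 245.]
-81 392.0 61.0 [252. 248. 244.]
-84 395.0 66.0 [249. 243. 238.]
-87 398.0 72.0 [215. 204. 193.]
-90 401.0 77.0 [114. 126.  62.]
```

The latch arm now covers −77° to −87° in the world, so it is centred at the 1.40 stop. Next is the sash. The header leaves no room for a vertical gripper, so I'll test how the arm treats poses at the edge of its reach.

```bash
python3 -m handwheel '[[[0,0,-0.06],-0.1,-1],[[0,0,-0.12],-0.2,-1],[[0,0,-0.18],-0.3,-1],[[0,0,-0.24],-0.4,-1],[[0,0,-0.3],-0.45,-1],[[0,0,-0.36],-0.45,-1],[[0,0,-0.42],-0.45,-1],[[0,0,-0.48],-0.45,-1],[[0,0,-0.54],-0.45,-1],[[0,0,-0.6],-0.45,-1],[[0,0,-0.6],-0.45,-1]]';python3 -c "
from station import telemetry as t
s=t.get_state();print(s['joints'],s['ee_rot'])"
```

```text
time_s: 20.4
ee_pos: [0.4296, -0.0171, 0.7263]
ee_rot: [-0.003, 0.999, -0.026, 0.037]
contact_force: [0.7, -0.4, -0.4]
gripper_width: 1.002
grasp_force: 0.0
[ 5.74766167e-02 -1.74921436e-03 -1.21712087e-01  1.16067546e+00
 -3.03475307e-04  1.90842398e+00 -1.68623083e+00] [-0.0033639   0.99898542 -0.02551972  0.03695344]
```

```bash
python3 -m handwheel '[[[0,0,-0.06],0,-1],[[0,0,-0.12],0,-1],[[0,0,-0.18],0,-1],[[0,0,-0.18],0,-1]]'; python3 -c "
from station import telemetry as t
s=t.get_state();print(s['joints'],s['ee_rot'])"; python3 -m handwheel '[[[0,0,0.05],0,-1],[[0,0,0.05],0,-1]]';python3 -c "
from station import telemetry as t
s=t.get_state();print(s['joints'],s['ee_rot'])"
```

```text
time_s: 20.9
ee_pos: [0.4168, -0.0176, 0.7588]
ee_rot: [-0.006, 0.997, -0.025, 0.074]
contact_force: [0.2, 1.3, -0.9]
gripper_width: 1.002
grasp_force: 0.0
[ 0.74835748 -0.01771562 -0.77342891  1.09715951 -0.0169589   1.9085373
 -1.65465846] [-0.00563283  0.99691667 -0.02549575  0.07399592]
time_s: 21.15
ee_pos: [0.423, -0.018, 0.7056]
ee_rot: [-0.006, 0.997, -0.026, 0.07]
contact_force: [-0.1, -0.6, 1.9]
gripper_width: 0.997
grasp_force: 0.0
[ 0.76915893 -0.0558722  -0.75149122  1.25454018 -0.04888163  1.78807681
 -1.62170119] [-0.00554946  0.99721141 -0.02633542  0.06960648]
```

Tilt gained at the reach limit persists, so I can pitch the tool forward about 25–30° before going to the lip. I'll ratchet it further.

```bash
for k in 1; do python3 -m handwheel '[[[0.01,0,-0.06],0,1],[[0.02,0,-0.12],0,1],[[0.03,0,-0.18],0,1],[[0.04,0,-0.24],0,1],[[0.05,0,-0.3],0,1],[[0.05,0,-0.3],0,1]]'; done; python3 -c "
from station import telemetry as t
s=t.get_state();print(s['joints'],s['ee_rot'])"
```

```text
time_s: 21.9
ee_pos: [0.4255, -0.0203, 0.7923]
ee_rot: [-0.008, 0.993, -0.025, 0.111]
contact_force: [-0.6, -0.2, -0.4]
gripper_width: 0.341
grasp_force: 0.0
[ 0.6368179  -0.013783   -0.66548828  1.01957161 -0.01225928  1.90950195
 -1.65662039] [-0.00766101  0.99344947 -0.02527655  0.111178  ]
```

```bash
python3 -m handwheel '[[[0.02,0,-0.12],0,1],[[0.02,0,-0.12],0,1],[[0.02,0,-0.12],0,1]]'|sed -n 1,3p; python3 -m handwheel '[[[0.02,0,-0.12],0,1],[[0.02,0,-0.12],0,1],[[0.02,0,-0.12],0,1]]'|sed -n 1,3p; python3 -m handwheel '[[[0.02,0,-0.12],0,1],[[0.02,0,-0.12],0,1],[[0.02,0,-0.12],0,1]]'|sed -n 1,3p;  python3 -c "
from station import telemetry as t
s=t.get_state();print(s['joints'],s['ee_rot'])"
```

```text
time_s: 22.28
ee_pos: [0.419, -0.0213, 0.8263]
ee_rot: [-0.008, 0.989, -0.025, 0.149]
time_s: 22.65
ee_pos: [0.4085, -0.0221, 0.8591]
ee_rot: [-0.009, 0.982, -0.025, 0.186]
time_s: 23.02
ee_pos: [0.3926, -0.0226, 0.8911]
ee_rot: [-0.009, 0.975, -0.025, 0.222]
[ 0.63550342 -0.0955349  -0.54717582  0.86582281 -0.09493352  1.90891289
 -1.59505886] [-0.00863065  0.97472269 -0.02506585  0.22183979]
```

```bash
python3 -m handwheel '[[[0.02,0,-0.12],0,1],[[0.02,0,-0.12],0,1],[[0.02,0,-0.12],0,1]]'|sed -n 1,3p
cat >> h.py <<'E'
from scipy.spatial.transform import Rotation as Ro
O=np.array([.6096,.0792]);Y=np.radians(-2.3);RB=np.array([[np.cos(Y),-np.sin(Y)],[np.sin(Y),np.cos(Y)]])
def w(bx,by,z): return np.r_[O+RB@[bx,by],z]
def bo(X): return np.r_[RB.T@(np.array(X)[:2]-O),X[2]]
def Rt():
    s=telemetry.get_state();q=s['ee_rot'];return s,Ro.from_quat([q[1],q[2],q[3],q[0]]).as_matrix()
def sh(X):
    s,R=Rt();return np.round(R.T@(np.array(X)-s['ee_pos']),4)
E
python3 -c "
from h import *
s,R=Rt();print(s['joints']);print(R);print(sh([.45,.17,.5]),sh([.45,.17,.33]),sh([.47,.17,.2]))"
```

```text
time_s: 23.4
ee_pos: [0.3714, -0.0232, 0.9221]
ee_rot: [-0.008, 0.966, -0.025, 0.258]
[ 0.50038533 -0.13199925 -0.39589127  0.83181704 -0.10683291  1.90876419
 -1.59154289]
[[ 0.86571823 -0.04458202  0.49854227]
 [-0.05324074 -0.99857672  0.00315502]
 [ 0.49769204 -0.02927412 -0.86685965]]
[-0.1523 -0.184   0.4057] [-0.2369 -0.179   0.5531] [-0.2843 -0.1761  0.6757]
```

```bash
python3 -m handwheel '[[[-0.02,-0.016,0.05],0,1],[[-0.04,-0.032,0.1],0,1],[[-0.06,-0.048,0.15],0,1],[[-0.08,-0.064,0.2],0,1],[[-0.1,-0.08,0.25],0,1],[[-0.12,-0.096,0.3],0,1],[[-0.14,-0.112,0.35],0,1],[[-0.16,-0.128,0.4],0,1],[[-0.19,-0.15,0.45],0,1],[[-0.215,-0.165,0.5],0,1],[[-0.237,-0.179,0.553],0,1],[[-0.237,-0.179,0.553],0,1],[[-0.237,-0.179,0.553],0,1]]'
python3 - <<'E'
from h import *
s,R=Rt();c=cal('wrist');im=viewer.grab_frame('wrist');cv2.imwrite('pics/w8.png',im);np.save('w8.npy',dict(c=c,s=s),allow_pickle=True)
print(s['joints'],np.degrees(np.arccos(-R[2,2])));P=w(-.02,.19,.165);print(proj(c,P),proj(c,w(-.024,.17,.065)),proj(c,w(-.024,-.17,.065)))
print(sh([.45,.17,.2]))
E
```

```text
time_s: 25.02
ee_pos: [0.4489, 0.1695, 0.3281]
ee_rot: [-0.009, 0.966, -0.025, 0.256]
contact_force: [-0.4, -0.5, 1.1]
gripper_width: 0.008
grasp_force: 0.0
[ 5.70565311e-01 -1.19925482e-03 -1.17226522e+00  2.19060865e+00
  5.30467110e-01  5.76316730e-01 -2.61841596e+00] 29.63725749297864
[210.1178962  170.24267716] [252.63446742 206.02677668] [532.85182279 202.30364199]
[-0.0638  0.0032  0.1124]
```

```bash
python3 -m handwheel '[[[-0.02,0.001,0.035],0,1],[[-0.04,0.002,0.075],0,1],[[-0.064,0.003,0.112],0,1],[[-0.064,0.003,0.112],0,1]]'
python3 - <<'E'
from h import *
s,R=Rt();c=cal('wrist');im=viewer.grab_frame('wrist');cv2.imwrite('pics/w9.png',im);np.save('w9.npy',dict(c=c,s=s),allow_pickle=True)
side=viewer.grab_frame('side')
print(s['joints'],np.degrees(np.arccos(-R[2,2])));P=w(-.02,.19,.165);print(proj(c,P),proj(c,w(-.024,.17,.065)),proj(c,w(-.024,-.17,.065)))
a=cv2.imread('pics/w8.png');S0=cv2.imread('pics/side0.png')
m=np.zeros((600,800,3),np.uint8)
m[:300,:400]=cv2.resize(a[120:270,150:350],(400,300),interpolation=2)
m[:300,400:]=cv2.resize(im[60:285,120:420],(400,300),interpolation=2)
m[300:,:400]=cv2.resize(S0[275:350,200:300],(400,300),interpolation=2)
m[300:,400:]=cv2.resize(im,(400,300))
cv2.imwrite('pics/m9.png',m)
E
```

```text
time_s: 25.58
ee_pos: [0.4563, 0.1617, 0.2868]
ee_rot: [-0.022, 0.969, -0.03, 0.243]
contact_force: [0.0, -0.2, -0.4]
gripper_width: 0.004
grasp_force: 0.0
[-0.27418666  0.0377567  -0.31545695  2.26035645  0.57269237  0.47816384
 -2.68449991] 28.203765380343558
[187.98951287 155.33206474] [243.0552221  196.07939281] [559.34567024 187.61635868]
```

View pics/m9.png

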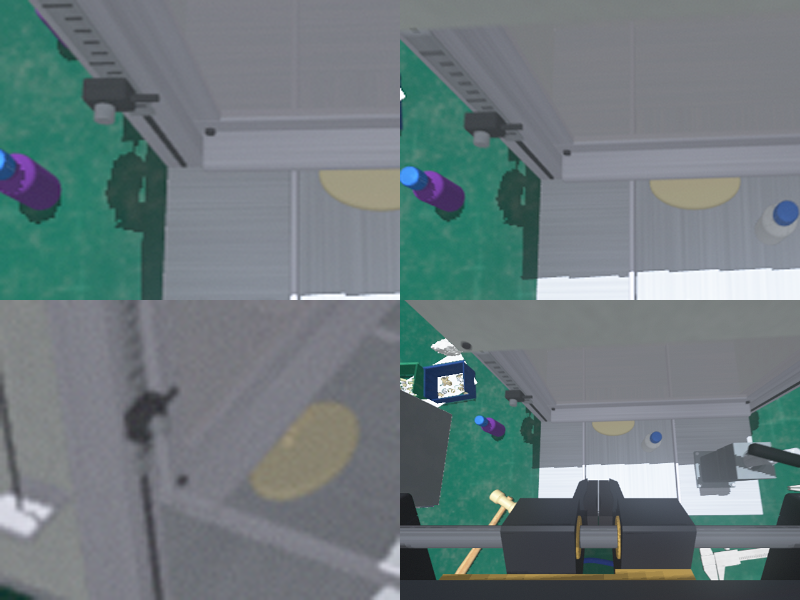

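The pointer tip is at w8 (229,169), w9 (211,155) and side0 (244,297.5). The lip's lower-left end is at w8 (252,203).

Run:
```python
from h import *
a=np.load('w8.npy',allow_pickle=True).item()['c'];b=np.load('w9.npy',allow_pickle=True).item()['c'];S=cal('side')
r=[ray(a,229,169),ray(b,210.8,155.3),ray(S,244,297.5)]
for k in([0,1,2],[0,2],[1,2]):
    x,e=tri([r[i]for i in k]);print(k,x,bo(x),e)
for bx in(-.03,-.02,-.01,0):
  o=[]
  for R_ in r:
    p,d=R_;n=RB[:,0];t=(n@(O-p[:2])+bx)/(n@d[:2]);o.append(bo(p+t*d)[1:].round(4))
  print(bx,o)
x,e=tri([ray(a,252.5,203.5),ray(S,200+185/4,275+(492-300)/4)]);print('lip left end?',bo(x),e)
s,R=Rt();print(s['ee_pos'],R[:,2]);print(R)
```

```text
[0, 1, 2] [0.60276169 0.2555413  0.15046967] [-0.01390969  0.17592481  0.15046967] [np.float64(0.0012220039314550918), np.float64(0.00014462888362295004), np.float64(0.0012476727221998726)]
[0, 2] [0.60283198 0.25542781 0.15033286] [-0.0138349   0.17581423  0.15033286] [np.float64(0.0012303552444184343), np.float64(0.00123035524441844)]
[1, 2] [0.60214324 0.25555445 0.15032213] [-0.01452817  0.17591313  0.15032213] [np.float64(0.0006396445380740481), np.float64(0.0006396445380743213)]
-0.03 [array([0.1644, 0.1896]), array([0.1627, 0.1851]), array([0.1956, 0.1706])]
-0.02 [array([0.1712, 0.1672]), array([0.171 , 0.1636]), array([0.1823, 0.1568])]
-0.01 [array([0.1779, 0.1447]), array([0.1793, 0.1421]), array([0.1691, 0.143 ])]
0 [array([0.1847, 0.1222]), array([0.1876, 0.1206]), array([0.1558, 0.1292])]
lip left end? [-0.01709684  0.17054026  0.07420761] [np.float64(0.006609618335475927), np.float64(0.006609618335475857)]
[0.45512336 0.16279239 0.28550271] [ 0.46945169  0.02806761 -0.88251194]
[[ 0.88180506 -0.04511048  0.46945169]
 [-0.06596786 -0.99742691  0.02806761]
 [ 0.46697761 -0.05571889 -0.88251194]]
```

```bash
python3 -c "
from h import *
print(sh(w(-.09,.065,.16)),sh(w(-.09,.065,.07)))"
```

```text
[0.0016 0.019  0.1419] [-0.0404  0.024   0.2213]
```

```bash
python3 -m handwheel '[[[0,0.004,0.03],0,1],[[0,0.009,0.06],0,1],[[0,0.014,0.09],0,1],[[0,0.018,0.12],0,1],[[0.001,0.019,0.142],0,1],[[0.001,0.019,0.142],0,1],[[0.001,0.019,0.142],0,1]]'
python3 -c "
from h import *
s,R=Rt();print(s['joints'],bo(s['ee_pos']));print(R);print(sh(w(-.09,.065,.12)),sh(w(-.09,.065,.07)))"
```

```text
time_s: 26.55
ee_pos: [0.5282, 0.1486, 0.1772]
ee_rot: [-0.018, 0.973, -0.03, 0.229]
contact_force: [-0.1, -0.2, -0.1]
gripper_width: 0.005
grasp_force: 0.0
[-0.59266554  0.34357418  0.15945707  2.22612322  0.7056643   0.19260042
 -2.75594507] [-0.08409654  0.06606942  0.17724271]
[[ 0.8934246  -0.05035504  0.44638196]
 [-0.06665106 -0.99755808  0.02086916]
 [ 0.44424106 -0.04839685 -0.89459914]]
[-0.0307  0.0039  0.0485] [-0.0529  0.0063  0.0933]
```

```bash
python3 -m handwheel '[[[-0.01,0.001,0.015],-0.03,1],[[-0.02,0.002,0.032],-0.06,1],[[-0.03,0.004,0.05],-0.06,1],[[-0.04,0.005,0.072],-0.06,1],[[-0.053,0.006,0.093],-0.06,1],[[-0.053,0.006,0.093],-0.06,1],[[-0.053,0.006,0.093],-0.06,1]]'
python3 -c "
from h import *
s,R=Rt();print(s['joints'],bo(s['ee_pos']));print(R);print(sh(w(-.08,.065,.07)))"
```

```text
time_s: 27.42
ee_pos: [0.5445, 0.1558, 0.1112]
ee_rot: [0.001, 0.982, 0.001, 0.19]
contact_force: [0.4, -0.7, -0.4]
gripper_width: 0.002
grasp_force: 0.0
[-0.49885602  0.5099635   0.06331935  2.14716769  0.77272256  0.19217901
 -2.7567525 ] [-0.06815129  0.07388501  0.11121268]
[[ 0.92747478  0.00242638  0.37387784]
 [ 0.00333071 -0.99999288 -0.00177274]
 [ 0.37387088  0.00288944 -0.92747626]]
[-0.0267  0.0083  0.0337]
```

```bash
python3 -m handwheel '[[[-0.01,0.003,0.012],0,1],[[-0.02,0.006,0.025],0,1],[[-0.027,0.008,0.034],0,1],[[-0.03,0.008,0.04],0,1],[[-0.03,0.008,0.04],0,1]]'
python3 -c "
from h import *
s,R=Rt();print(s['joints'],bo(s['ee_pos']));print(R);print(sh(w(-.08,.065,.07)))"
```

```text
time_s: 28.05
ee_pos: [0.5442, 0.1516, 0.0826]
ee_rot: [0.007, 0.985, 0.002, 0.171]
contact_force: [-0.4, -0.3, 0.5]
gripper_width: 0.001
grasp_force: 0.0
[-0.46374183  0.57126473  0.03547526  2.12565079  0.7841462   0.19206621
 -2.75680746] [-0.06823236  0.06975638  0.08259284]
[[ 0.94151915  0.00226414  0.33695188]
 [ 0.00683544 -0.99989999 -0.01238096]
 [ 0.33689014  0.01396013 -0.94144046]]
[-0.0155  0.0041  0.0079]
```

```bash
python3 -m handwheel '[[[-0.008,0.003,0.006],0,1],[[-0.015,0.004,0.012],0,1],[[-0.015,0.004,0.012],0,1]]'
python3 -c "
from h import *
s,R=Rt();print(bo(s['ee_pos']));print(R[:,2],bo(s['ee_pos']+.022*R[:,2]),bo(s['ee_pos']+.022*R[:,2]+.009*R[:,0]));print(sh(s['ee_pos']+[.03,0,0]))"
```

```text
time_s: 28.42
ee_pos: [0.5389, 0.1489, 0.0743]
ee_rot: [0.009, 0.987, 0.003, 0.163]
contact_force: [-0.4, -0.3, 0.2]
gripper_width: 0.003
grasp_force: 0.0
[-0.07341246  0.06676594  0.07427379]
[ 0.32197604 -0.01668836 -0.94660072] [-0.06631996  0.06668336  0.05344857] [-0.05780906  0.06709866  0.0563455 ]
[0.0284 0.0001 0.0097]
```

```bash
python3 -m handwheel '[[[0.009,0,0.003],0,1],[[0.019,0,0.0065],0,1],[[0.0284,0,0.0097],0,1],[[0.0284,0,0.0097],0,1]]'
python3 -m handwheel '[[[0.003,0,0.001],0,1],[[0.006,0,0.002],0,1],[[0.006,0,0.002],0,1]]'
python3 -c "
from h import *
s,R=Rt();print(s['joints'],bo(s['ee_pos']));print(R[:,2],bo(s['ee_pos']+.022*R[:,2]+.009*R[:,0]))"
```

```text
time_s: 28.92
ee_pos: [0.5704, 0.1487, 0.0747]
ee_rot: [0.009, 0.986, 0.002, 0.164]
contact_force: [-0.3, -0.3, -0.1]
gripper_width: 0.002
grasp_force: 0.0
time_s: 29.3
ee_pos: [0.5729, 0.1488, 0.0734]
ee_rot: [0.01, 0.987, 0.003, 0.161]
contact_force: [-6.6, 0.4, 2.1]
gripper_width: 0.003
grasp_force: 3.0
[-0.36155496  0.61895806 -0.05272036  2.0426028   0.75148761  0.2525866
 -2.67471081] [-0.03941991  0.06810326  0.07338897]
[ 0.31851517 -0.01778854 -0.94775084] [-0.0238814   0.06841637  0.05540407]
```

```bash
python3 -m handwheel '[[[0.004,0,0.0013],0,1],[[0.0056,0,-0.0035],0,1],[[0.0072,0,-0.0082],0,1],[[0.0072,0,-0.0082],0,1]]'
python3 - <<'E'
from h import *
s,R=Rt();print(s['joints'],bo(s['ee_pos']));print(R[:,2],bo(s['ee_pos']+.022*R[:,2]+.009*R[:,0]),s['torque'])
im=viewer.grab_frame('side');cv2.imwrite('pics/s10.png',im)
E
```

```text
time_s: 29.8
ee_pos: [0.5738, 0.1487, 0.0819]
ee_rot: [0.01, 0.987, 0.003, 0.159]
contact_force: [-15.1, -0.1, 2.5]
gripper_width: 0.005
grasp_force: 6.9
[-0.33276275  0.60477941 -0.08745967  2.03397617  0.73157387  0.28557523
 -2.64520515] [-0.03857931  0.06804675  0.08193955]
[ 0.31335495 -0.01937935 -0.94943831] [-0.02313766  0.06832767  0.0638709 ] [ 0.17185688  3.02088354 -0.15842957]
```

```bash
cat > dot.py <<'E'
from h import *
import sys
a=cv2.imread('pics/side0.png',0);b=viewer.grab_frame('side');cv2.imwrite('pics/'+sys.argv[1],b);b=cv2.cvtColor(b,6)
t=a[314:328,239:253]
r=cv2.matchTemplate(b[255:335,230:262],t,cv2.TM_CCOEFF_NORMED);_,mx,_,l=cv2.minMaxLoc(r);x,y=l
# subpixel in y
def sub(q,i): 
    return 0 if i<=0 or i>=len(q)-1 else .5*(q[i-1]-q[i+1])/(q[i-1]-2*q[i]+q[i+1])
y0=255+y+sub(r[:,x],y);x0=230+x+sub(r[y,:],x);print('match',mx,'shift px',x0-239,y0-314)
S=cal('side');P=w(0,.16,.075);p0=proj(S,P);p1=proj(S,P+[0,0,.0855]);print('px for .0855 rise',p1-p0,'rise est',(y0-314)/(p1-p0)[1]*.0855)
E
python3 dot.py s11.png
```

```text
match 0.8413828015327454 shift px -0.38653564 -3.3974915
px for .0855 rise [ -3.43962899 -31.50078642] rise est 0.009221532297695968
```

```bash
python3 -m handwheel '[[[0.0016,0,-0.0047],0,1],[[0.0032,0,-0.0095],0,1],[[0.0047,0,-0.0142],0,1],[[0.0063,0.0005,-0.019],0,1],[[0.0079,0.0006,-0.0237],0,1],[[0.0094,0.0007,-0.0285],0,1],[[0.011,0.0008,-0.0332],0,1],[[0.0125,0.0008,-0.038],0,1],[[0.0125,0.0008,-0.038],0,1]]'
python3 dot.py s12.png; python3 -c "
from h import *
s,R=Rt();print(s['joints'],bo(s['ee_pos']));print(R[:,2],bo(s['ee_pos']+.022*R[:,2]+.009*R[:,0]))"
```

```text
time_s: 31.02
ee_pos: [0.5738, 0.1487, 0.122]
ee_rot: [0.01, 0.987, 0.003, 0.159]
contact_force: [-14.8, 0.5, 3.1]
gripper_width: 0.006
grasp_force: 6.6
match 0.4163390100002289 shift px -9 1.8173523
px for .0855 rise [ -3.43962899 -31.50078642] rise est -0.004932690223213112
[-0.26234147  0.53400743 -0.17520942  2.02120205  0.66549662  0.3772734
 -2.56176884] [-0.03861079  0.06802084  0.12197671]
[ 0.31359258 -0.01941025 -0.94935922] [-0.02316454  0.06830006  0.10391195]
```

```bash
cat > lip.py <<'E'
from h import *
import sys
z0=float(sys.argv[1]);c=cal('wrist');im=viewer.grab_frame('wrist');cv2.imwrite('pics/'+sys.argv[2],im);np.save('last.npy',dict(c=c),allow_pickle=True);g=cv2.GaussianBlur(cv2.cvtColor(im,6),(3,3),0)
for y in(.15,.12,-.03,-.1):
    zs=np.arange(z0-.02,z0+.026,.002);px=np.array([proj(c,w(-.024,y,z)) for z in zs]);v=[int(cv2.getRectSubPix(g,(1,1),(float(u),float(q)))[0,0]) if 0<=u<640 and 0<=q<480 else -1 for u,q in px]
    print(y,px[0].round(),px[-1].round(),list(zip((zs*1000).round().astype(int).tolist(),v)))
E
python3 lip.py .114 w12.png
```

```text
0.15 [146. 282.] [ 85. 296.] [(94, 175), (96, 176), (98, 176), (100, 177), (102, 176), (104, 176), (106, 175), (108, 175), (110, 173), (112, 172), (114, 171), (116, 168), (118, 166), (120, 165), (122, 162), (124, 161), (126, 154), (128, 134), (130, 109), (132, 81), (134, 69), (136, 74), (138, 97), (140, 126)]
0.12 [209. 285.] [171. 300.] [(94, 176), (96, 176), (98, 177), (100, 177), (102, 176), (104, 176), (106, 175), (108, 174), (110, 173), (112, 172), (114, 170), (116, 167), (118, 167), (120, 166), (122, 165), (124, 162), (126, 158), (128, 155), (130, 156), (132, 158), (134, 158), (136, 159), (138, 158), (140, 156)]
-0.03 [514. 297.] [589. 316.] [(94, 171), (96, 171), (98, 171), (100, 170), (102, 169), (104, 168), (106, 166), (108, 165), (110, 164), (112, 162), (114, 160), (116, 159), (118, 157), (120, 155), (122, 152), (124, 150), (126, 152), (128, 154), (130, 154), (132, 153), (134, 152), (136, 151), (138, 151), (140, 151)]
-0.1 [653. 303.] [777. 323.] [(94, -1), (96, -1), (98, -1), (100, -1), (102, -1), (104, -1), (106, -1), (108, -1), (110, -1), (112, -1), (114, -1), (116, -1), (118, -1), (120, -1), (122, -1), (124, -1), (126, -1), (128, -1), (130, -1), (132, -1), (134, -1), (136, -1), (138, -1), (140, -1)]
```

```bash
python3 -m handwheel '[[[0.0016,0,-0.0047],0,1],[[0.0032,0,-0.0095],0,1],[[0.0047,0,-0.0142],0,1],[[0.0063,0,-0.019],0,1],[[0.0079,0,-0.0237],0,1],[[0.0094,0,-0.0285],0,1],[[0.0107,0,-0.0323],0,1],[[0.0107,0,-0.0323],0,1]]'
python3 lip.py .149 w13.png
python3 - <<'E'
from h import *
s,R=Rt();print(s['joints'],bo(s['ee_pos']));print(R[:,2],bo(s['ee_pos']+.022*R[:,2]+.009*R[:,0]))
print(sh(s['ee_pos']+RB[:,0].tolist().__add__([0]) if 0 else s['ee_pos']+np.r_[-.08*RB[:,0],-.01]))
E
```

```text
time_s: 32.12
ee_pos: [0.5737, 0.1488, 0.1559]
ee_rot: [0.011, 0.987, 0.003, 0.159]
contact_force: [-14.1, -0.8, 2.1]
gripper_width: 0.006
grasp_force: 6.3
0.15 [145. 283.] [ 87. 296.] [(129, 178), (131, 178), (133, 178), (135, 179), (137, 179), (139, 179), (141, 178), (143, 177), (145, 175), (147, 173), (149, 171), (151, 170), (153, 167), (155, 166), (157, 164), (159, 162), (161, 154), (163, 141), (165, 130), (167, 124), (169, 119), (171, 121), (173, 125)]
0.12 [208. 285.] [172. 299.] [(129, 179), (131, 179), (133, 179), (135, 178), (137, 178), (139, 178), (141, 177), (143, 175), (145, 174), (147, 173), (149, 171), (151, 170), (153, 168), (155, 168), (157, 166), (159, 162), (161, 157), (163, 155), (165, 155), (167, 158), (169, 157), (171, 157), (173, 156)]
-0.03 [516. 297.] [587. 315.] [(129, 173), (131, 173), (133, 172), (135, 172), (137, 170), (139, 169), (141, 168), (143, 166), (145, 164), (147, 162), (149, 162), (151, 160), (153, 157), (155, 154), (157, 152), (159, 153), (161, 155), (163, 155), (165, 155), (167, 154), (169, 153), (171, 153), (173, 152)]
-0.1 [655. 303.] [773. 322.] [(129, -1), (131, -1), (133, -1), (135, -1), (137, -1), (139, -1), (141, -1), (143, -1), (145, -1), (147, -1), (149, -1), (151, -1), (153, -1), (155, -1), (157, -1), (159, -1), (161, -1), (163, -1), (165, -1), (167, -1), (169, -1), (171, -1), (173, -1)]
[-0.21388095  0.47875014 -0.23522861  2.00432571  0.60528102  0.45162058
 -2.4930651 ] [-0.0386501   0.06809139  0.1558499 ]
[ 0.31328564 -0.02028826 -0.9494422 ] [-0.02320871  0.0683464   0.13778064]
[-0.079  -0.0036 -0.0156]
```

```bash
python3 -m handwheel '[[[0.0006,0,-0.0019],0,1],[[0.0006,0,-0.0019],0,1],[[-0.01,0,-0.005],0,1],[[-0.03,-0.001,-0.011],0,1],[[-0.055,-0.001,-0.019],0,1],[[-0.077,-0.002,-0.026],0,1],[[-0.077,-0.002,-0.026],0,1]]'
python3 - <<'E'
from h import *
s,R=Rt();c=cal('wrist');Rc=np.array(c['R']);C=-Rc.T@np.array(c['t']);ax=Rc[2];print('cam',bo(C),'axis',ax,'tcp',bo(s['ee_pos']))
for d in(.18,.22):
    T=w(-.02,.16,.15)-d*ax-C+s['ee_pos'];print(d,'tcp',bo(T),sh(T))
print(proj(c,w(-.014,.176,.1505)),proj(c,w(-.024,.17,.15)))
im=viewer.grab_frame('wrist');cv2.imwrite('pics/w14.png',im);np.save('w14.npy',dict(c=c),allow_pickle=True)
E
```

```text
time_s: 33.05
ee_pos: [0.4966, 0.1519, 0.1587]
ee_rot: [0.009, 0.986, 0.004, 0.163]
contact_force: [0.2, -0.4, -0.6]
gripper_width: 0.001
grasp_force: 0.0
cam [-0.08143642  0.07162557  0.30163399] axis [ 0.02396389 -0.01809142 -0.99954911] tcp [-0.11582248  0.06808209  0.15867406]
0.18 tcp [-0.05882677  0.15953724  0.18695891] [ 0.0674 -0.0883 -0.0086]
0.22 tcp [-0.0598136   0.16022185  0.22694088] [ 0.0794 -0.0883 -0.0468]
[76.26702505 82.54253614] [ 89.63618918 106.60770517]
```

```bash
cat > ptr.py <<'E'
from h import *
def tip(fn,u,v,th,h=45):
    g=cv2.imread(fn,0);u,v=int(u),int(v);y0,x0=max(0,v-h),max(0,u-h);p=g[y0:v+h,x0:u+h]
    m=(p<th).astype(np.uint8);n,l,st,ce=cv2.connectedComponentsWithStats(m)
    for i in 1+np.argsort(-st[1:,4])[:4]:
        q=np.argwhere(l==i);r=q[q[:,1]>=q[:,1].max()-1].mean(0);print(fn,th,'area',st[i,4],'box',st[i,:4]+[x0,y0,0,0],'right tip',r[::-1]+[x0,y0])
if __name__=='__main__':
    tip('pics/w8.png',229,169,80);tip('pics/w9.png',211,155,80);tip('pics/w14.png',76,82,80);tip('pics/w14.png',76,82,60)
E
python3 ptr.py
```

```text
pics/w8.png 80 area 511 box [204 178  29  36] right tip [231.48 207.24]
pics/w8.png 80 area 409 box [191 159  38  17] right tip [227.5 168.5]
pics/w8.png 80 area 77 box [222 178  21  25] right tip [241.25 201.25]
pics/w8.png 80 area 16 box [184 145   4   6] right tip [186.4 148.2]
pics/w9.png 80 area 522 box [168 144  44  19] right tip [210.2 154.4]
pics/w9.png 80 area 383 box [195 172  30  28] right tip [223.46153846 196.23076923]
pics/w9.png 80 area 108 box [207 166  28  28] right tip [233.4 192.2]
pics/w9.png 80 area 13 box [243 173   5   3] right tip [246.25 174.25]
pics/w14.png 80 area 952 box [31 53 43 40] right tip [72.5 78. ]
pics/w14.png 80 area 136 box [73 37 18  9] right tip [89.47058824 40.76470588]
pics/w14.png 80 area 106 box [101 106  20  14] right tip [119.53846154 115.76923077]
pics/w14.png 80 area 41 box [108 121  12   6] right tip [118.5 126. ]
pics/w14.png 60 area 626 box [31 54 43 38] right tip [72.3 77.4]
pics/w14.png 60 area 100 box [74 37 17  9] right tip [89.38461538 39.92307692]
pics/w14.png 60 area 73 box [103 107  18  12] right tip [119.55555556 115.77777778]
pics/w14.png 60 area 17 box [111 122   8   5] right tip [117.5 126. ]
```

Run:
```python
from h import *
L=lambda n:np.load(n,allow_pickle=True).item()['c']
a,b,d=L('w8.npy'),L('w9.npy'),L('w14.npy');S=cal('side')
P,e=tri([ray(a,228,168.7),ray(b,210.6,154.6),ray(d,73,78),ray(S,244,297.5)]);print('ptr',bo(P),e)
P,e=tri([ray(a,228,168.7),ray(d,73,78)]);print('ptr w8+w14',bo(P),e)
P,e=tri([ray(b,210.6,154.6),ray(d,73,78)]);print('ptr w9+w14',bo(P),e)
D,e=tri([ray(a,255,185.5),ray(b,245.5,174.2),ray(S,245.5,320)]);print('dot',bo(D),e)
for r in(.08,.083,.086,.09):print(r,proj(d,D+[0,0,r]))
```

```text
ptr [-0.01357214  0.17638683  0.15122517] [np.float64(0.0010202032344407428), np.float64(0.000364228937662736), np.float64(0.0010763035975399381), np.float64(0.001971243897105565)]
ptr w8+w14 [-0.01250616  0.17697603  0.15124071] [np.float64(6.826922494193677e-05), np.float64(6.82692249420358e-05)]
ptr w9+w14 [-0.01407802  0.17520716  0.15354003] [np.float64(0.0005382135046864901), np.float64(0.0005382135046865)]
dot [-0.00300932  0.16494762  0.07641164] [np.float64(0.0013288033584167587), np.float64(0.00013930778382549407), np.float64(0.001404997619825426)]
0.08 [95.16351908 51.10482071]
0.083 [90.62851801 46.93953051]
0.086 [85.89854716 42.59516523]
0.09 [79.26626022 36.50356805]
```

```bash
python3 -m handwheel '[[[0.011,-0.01,-0.03],0,1],[[0.025,-0.02,-0.06],0,1],[[0.026,-0.02,-0.076],0,1],[[0.026,-0.02,-0.076],0,1]]'
python3 - <<'E'
from h import *
from ptr import tip
c=cal('wrist');im=viewer.grab_frame('wrist');cv2.imwrite('pics/w15.png',im);np.save('w15.npy',dict(c=c),allow_pickle=True)
u,v=proj(c,w(-.0135,.176,.151));print(u,v,'dot pred',proj(c,w(-.003,.165,.1635)));tip('pics/w15.png',u,v,80,30)
s,R=Rt();print(bo(s['ee_pos']),s['joints'])
g=cv2.imread('pics/w14.png',0)[34:50,68:96];q=np.argwhere(g<70);print('w14 dot',q.mean(0)[::-1]+[68,34])
E
```

```text
time_s: 33.6
ee_pos: [0.4983, 0.1726, 0.2391]
ee_rot: [0.009, 0.986, 0.002, 0.164]
contact_force: [-0.2, -0.7, -0.7]
gripper_width: 0.006
grasp_force: 0.0
188.68777072055352 142.94285539510636 dot pred [200.17416414 121.09168579]
pics/w15.png 80 area 446 box [167 150  37  22] right tip [202.33333333 170.66666667]
pics/w15.png 80 area 424 box [158 126  32  25] right tip [188.25 142.5 ]
pics/w15.png 80 area 58 box [200 161  17  11] right tip [215.33333333 170.66666667]
pics/w15.png 80 area 58 box [196 118   9   7] right tip [203.45454545 121.27272727]
[-0.11549366  0.08843007  0.23800105] [-0.24577006  0.24891401 -0.3138825   2.09925899  0.4830852   0.58090524
 -2.48349395]
w14 dot [82.32 39.04]
```

Run:
```python
from h import *
L=lambda n:np.load(n,allow_pickle=True).item()['c']
a,b,d,f=L('w8.npy'),L('w9.npy'),L('w14.npy'),L('w15.npy');S=cal('side')
g=cv2.imread('pics/w15.png',0)[116:127,194:207];q=np.argwhere(g<80);p15=q.mean(0)[::-1]+[194,116];print(p15)
P,e=tri([ray(f,189,142.5),ray(d,73.5,78)]);print('ptr w15+w14',bo(P),e)
Q,e=tri([ray(f,*p15),ray(d,82.3,40)]);print('dot w15+w14',bo(Q),e)
D,e=tri([ray(a,255,185.5),ray(S,245.5,320)]);D2,_=tri([ray(a,255,185.5),ray(b,245.5,174.2)]);print('dot0',bo(D),bo(D2))
print(sh(w(-.225,.03,.15)),sh(w(-.225,.03,.05)))
```

```text
[199.93103448 120.94827586]
ptr w15+w14 [-0.0141472   0.17440895  0.15470941] [np.float64(0.00014433694828396308), np.float64(0.00014433694828372185)]
dot w15+w14 [-0.00346003  0.16468519  0.16495271] [np.float64(2.9316280813660924e-05), np.float64(2.9316280813464514e-05)]
dot0 [-0.00311663  0.16502803  0.07650365] [0.0025606  0.16818733 0.06414697]
[-0.1346  0.0522  0.0482] [-0.1668  0.0503  0.1428]
```

The lip underside and pointer tip agree within about 1.5 mm, so I'll go on to the tray.

```bash
python3 -m handwheel '[[[-0.04,0.015,0.01],0,1],[[-0.08,0.03,0.02],0,1],[[-0.12,0.045,0.035],0,1],[[-0.135,0.052,0.06],0,1],[[-0.15,0.052,0.09],0,1],[[-0.158,0.052,0.115],0,1],[[-0.162,0.051,0.128],0,1],[[-0.162,0.051,0.128],0,1],[[-0.162,0.051,0.128],0,1]]'
python3 - <<'E'
from h import *
s,R=Rt();print(s['joints'],bo(s['ee_pos']),R[:,2],R[:,0],'tip',bo(s['ee_pos']+.022*R[:,2]+.009*R[:,0]));print(sh(w(-.225,.03,.05)))
E
```

```text
time_s: 34.78
ee_pos: [0.4062, 0.1265, 0.1066]
ee_rot: [0.017, 0.991, 0.003, 0.135]
contact_force: [0.3, 0.1, -0.1]
gripper_width: 0.002
grasp_force: 0.0
[-0.62449949  0.38184718  0.11260389  2.39520868  0.6892168   0.19176062
 -2.75688756] [-0.20516305  0.03909534  0.10664691] [ 0.26663982 -0.03364486 -0.96320882] [0.96379611 0.00983398 0.2664589 ] tip [-0.19060837  0.03902771  0.08785445]
[-0.0346  0.0063  0.0495]
```

```bash
python3 -m handwheel '[[[-0.02,0.003,-0.005],-0.08,1],[[-0.04,0.006,-0.01],-0.15,1],[[-0.05,0.008,-0.013],-0.15,1],[[-0.05,0.008,-0.013],-0.15,1]]'
python3 - <<'E'
from h import *
s,R=Rt();print(s['joints'],bo(s['ee_pos']),R[:,2],R[:,0],'tip',bo(s['ee_pos']+.022*R[:,2]+.009*R[:,0]));print(sh(w(-.235,.03,.05)))
T=cal('top');im=viewer.grab_frame('top');cv2.imwrite('pics/t16.png',im)
g=cv2.cvtColor(cv2.imread('pics/top0.png'),6)
for y in(0,.06):
  print([(round(x*1000),int(g[tuple(proj(T,w(x,y,.045)).round().astype(int)[::-1])])) for x in np.arange(-.21,-.15,.003)])
E
```

```text
time_s: 35.28
ee_pos: [0.3956, 0.1344, 0.1008]
ee_rot: [0.029, 0.99, 0.076, 0.119]
contact_force: [0.2, 0.4, 0.1]
gripper_width: 0.001
grasp_force: 0.0
[-0.70079709  0.39675871  0.17067616  2.39503213  0.50907969  0.19202814
 -2.45846803] [-0.21599636  0.04651956  0.10083196] [ 0.2394779  -0.0388477  -0.97012432] [0.96010699 0.15806103 0.23067569] tip [-0.20212088  0.04764522  0.0815653 ]
[-0.0331  0.0089  0.0452]
[(-210, 59), (-207, 60), (-204, 60), (-201, 60), (-198, 61), (-195, 58), (-192, 57), (-189, 70), (-186, 101), (-183, 137), (-180, 142), (-177, 152), (-174, 154), (-171, 155), (-168, 155), (-165, 155), (-162, 155), (-159, 156), (-156, 156), (-153, 155)]
[(-210, 56), (-207, 56), (-204, 57), (-201, 54), (-198, 55), (-195, 54), (-192, 53), (-189, 66), (-186, 95), (-183, 118), (-180, 137), (-177, 146), (-174, 149), (-171, 151), (-168, 151), (-165, 152), (-162, 152), (-159, 151), (-156, 151), (-153, 152)]
```

```bash
python3 -m handwheel '[[[-0.01,0.002,0.008],0,1],[[-0.02,0.004,0.018],0,1],[[-0.033,0.006,0.032],0,1],[[-0.04,0.009,0.043],0,1],[[-0.04,0.009,0.043],0,1]]'
python3 - <<'E'
from h import *
s,R=Rt();print(s['joints'],bo(s['ee_pos']),R[:,2],R[:,0],'tip',bo(s['ee_pos']+.022*R[:,2]+.009*R[:,0]));print(sh(w(-.235,.03,.05)))
E
```

```text
time_s: 35.95
ee_pos: [0.3867, 0.1237, 0.0715]
ee_rot: [0.034, 0.992, 0.077, 0.099]
contact_force: [0.1, -0.2, 1.2]
gripper_width: 0.004
grasp_force: 0.0
[-0.54495445  0.46564687  0.01412474  2.3950913   0.82841427  0.19214367
 -2.75779808] [-0.22450192  0.03555065  0.07147265] [ 0.20215164 -0.05143491 -0.97800264] [0.96850905 0.15870263 0.19184288] tip [-0.21136052  0.03637546  0.05168318]
[-0.0153  0.0017  0.0191]
```

```bash
python3 -m handwheel '[[[-0.006,0,0.01],0,1],[[-0.012,0.001,0.02],0,1],[[-0.018,0.001,0.028],0,1],[[-0.018,0.001,0.028],0,1]]'
python3 - <<'E'
from h import *
s,R=Rt();print(s['joints'],bo(s['ee_pos']),R[:,2],R[:,0],'tip',bo(s['ee_pos']+.022*R[:,2]+.009*R[:,0]));print(sh(s['ee_pos']+np.r_[RB@[.1,0],0]))
E
```

```text
time_s: 36.45
ee_pos: [0.3798, 0.1204, 0.0609]
ee_rot: [0.037, 0.992, 0.079, 0.087]
contact_force: [-0.4, -0.9, -0.8]
gripper_width: 0.008
grasp_force: 0.0
[-5.29714224e-01  4.91692272e-01 -8.29018642e-05  2.39508895e+00
  8.32809715e-01  1.92088602e-01 -2.75688394e+00] [-0.23131625  0.03189509  0.06088386] [ 0.17760696 -0.05962058 -0.98229382] [0.97261018 0.16272775 0.16597927] tip [-0.21867174  0.03255597  0.04076721]
[0.0965 0.0189 0.018 ]
```

```bash
python3 -m handwheel '[[[0.006,0.001,0.007],0,1],[[0.012,0.0025,0.014],0,1],[[0.017,0.0038,0.0175],0,1],[[0.017,0.0038,0.0175],0,1]]'
python3 - <<'E'
from h import *
s,R=Rt();print(s['joints'],bo(s['ee_pos']),R[:,2],'tip',bo(s['ee_pos']+.022*R[:,2]+.009*R[:,0]));print(sh(s['ee_pos']+np.r_[RB@[.1,0],0]))
E
```

```text
time_s: 36.95
ee_pos: [0.4015, 0.1185, 0.0483]
ee_rot: [0.037, 0.993, 0.078, 0.086]
contact_force: [-0.0, -0.7, 1.1]
gripper_width: 0.005
grasp_force: 0.0
[-0.48009961  0.54035971 -0.0178339   2.3484018   0.86742078  0.19211709
 -2.7567752 ] [-0.20952003  0.03087381  0.04830603] [ 0.17583154 -0.06027196 -0.98257344] tip [-0.19690998  0.03151288  0.02816706]
[0.0966 0.0189 0.0178]
```

```bash
python3 -m handwheel '[[[0.005,0.001,0.0009],0,1],[[0.01,0.002,0.0018],0,1],[[0.013,0.0025,0.0023],0,1],[[0.016,0.0031,0.0029],0,1],[[0.02,0.0039,0.0037],0,1],[[0.024,0.0047,0.0044],0,1],[[0.028,0.0055,0.0052],0,1],[[0.032,0.0063,0.0059],0,1],[[0.036,0.007,0.0066],0,1],[[0.04,0.0078,0.0074],0,1],[[0.044,0.0086,0.0081],0,1],[[0.048,0.0094,0.0088],0,1],[[0.052,0.0102,0.0096],0,1],[[0.056,0.011,0.0103],0,1],[[0.06,0.0117,0.0111],0,1],[[0.06,0.0117,0.0111],0,1]]'
python3 - <<'E'
from h import *
s,R=Rt();print(s['joints'],bo(s['ee_pos']),R[:,2],'tip',bo(s['ee_pos']+.022*R[:,2]+.009*R[:,0]));print(sh(s['ee_pos']+np.r_[RB@[.1,0],0]))
E
```

```text
time_s: 38.95
ee_pos: [0.4638, 0.116, 0.0486]
ee_rot: [0.037, 0.993, 0.078, 0.086]
contact_force: [-0.9, -0.6, -0.3]
gripper_width: 0.008
grasp_force: 0.0
[-0.29804191  0.58810273 -0.14760103  2.20612425  0.78663611  0.29650574
 -2.57816996] [-0.14719029  0.03093008  0.04860291] [ 0.1764719  -0.06024872 -0.98246006] tip [-0.13456731  0.03157101  0.0284721 ]
[0.0966 0.0189 0.0179]
```

```bash
python3 -m handwheel '[[[0.003,0.0006,0.0005],0,1],[[0.007,0.0014,0.0013],0,1],[[0.011,0.0021,0.002],0,1],[[0.015,0.0029,0.0028],0,1],[[0.019,0.0037,0.0035],0,1],[[0.023,0.0045,0.0042],0,1],[[0.027,0.0053,0.005],0,1],[[0.031,0.0061,0.0057],0,1],[[0.035,0.0068,0.0065],0,1],[[0.039,0.0076,0.0072],0,1],[[0.043,0.0084,0.0079],0,1],[[0.047,0.0092,0.0087],0,1],[[0.05,0.0098,0.0092],0,1],[[0.053,0.0104,0.0098],0,1],[[0.055,0.0108,0.0102],0,1],[[0.057,0.0112,0.0105],0,1],[[0.057,0.0112,0.0105],0,1]]'
python3 - <<'E'
from h import *
s,R=Rt();print('tip',bo(s['ee_pos']+.022*R[:,2]+.009*R[:,0]));print(sh(s['ee_pos']+np.r_[RB@[.1,0],0]))
E
python3 -m handwheel '[[[0.001,0.0002,0.0002],0,1],[[0.002,0.0004,0.0004],0,1],[[0.003,0.0006,0.0006],0,1],[[0.003,0.0006,0.0006],0,1]]'
```

```text
time_s: 41.08
ee_pos: [0.5194, 0.114, 0.0478]
ee_rot: [0.037, 0.993, 0.079, 0.083]
contact_force: [-10.7, 1.4, 5.1]
gripper_width: 0.001
grasp_force: 4.9
tip [-0.07902693  0.03175021  0.02763037]
[0.0966 0.019  0.0174]
time_s: 41.58
ee_pos: [0.5197, 0.1139, 0.0471]
ee_rot: [0.038, 0.993, 0.08, 0.081]
contact_force: [-17.6, 1.8, 11.4]
gripper_width: 0.001
grasp_force: 8.8
```

```bash
python3 -m handwheel '[[[-0.01,-0.002,-0.002],0,1],[[-0.03,-0.006,-0.006],0,1],[[-0.06,-0.012,-0.012],0,1],[[-0.06,-0.012,-0.06],0,1],[[-0.06,-0.012,-0.11],0,1],[[-0.06,-0.012,-0.16],0,1],[[-0.06,-0.012,-0.16],0,1]]'
python3 - <<'E'
from h import *
im={n:viewer.grab_frame(n) for n in('side','top','wrist')};C={n:cal(n) for n in im}
s0={'side':cv2.imread('pics/side0.png'),'top':cv2.imread('pics/top0.png')}
def blue(I):
    h=cv2.cvtColor(I,cv2.COLOR_BGR2HSV);m=cv2.inRange(h,(100,110,50),(125,255,255));n,l,st,ce=cv2.connectedComponentsWithStats(m);return [(st[i].tolist(),ce[i].round(1).tolist()) for i in range(1,n) if 8<st[i,4]<600]
for n in im: cv2.imwrite(f'pics/end_{n}.png',im[n])
cap=w(-.06+.11,-.003,.0854);print('cap pred',{n:proj(C[n],cap).round() for n in C})
print('side',blue(im['side']));print('wrist',blue(im['wrist']))
s,R=Rt();print(bo(s['ee_pos']))
# key bar / pointer unchanged in side view
for nm,(x0,y0,x1,y1) in dict(ptr=(228,288,250,312),key=(335,205,375,240)).items():
    a=s0['side'][y0:y1,x0:x1];b=im['side'][y0:y1,x0:x1];print(nm,cv2.absdiff(a,b).mean(),int((cv2.cvtColor(b,6)<45).sum()))
print('key bar pred side',proj(C['side'],np.r_[.5,-.0465,.166]),'tcp',proj(C['side'],s['ee_pos']))
E
```

```text
time_s: 42.45
ee_pos: [0.4393, 0.1265, 0.1986]
ee_rot: [0.036, 0.992, 0.079, 0.09]
contact_force: [0.4, 0.3, -0.9]
gripper_width: 0.006
grasp_force: 0.0
cap pred {'side': array([265., 266.]), 'top': array([285., 203.]), 'wrist': array([429., -49.])}
side [([393, 166, 45, 16, 291], [409.1, 173.6]), ([164, 338, 10, 11, 93], [168.6, 342.9]), ([365, 353, 20, 30, 159], [373.3, 367.4]), ([381, 357, 14, 31, 153], [388.9, 372.8]), ([209, 363, 10, 12, 104], [213.7, 368.5]), ([178, 455, 21, 25, 28], [188.2, 466.7]), ([200, 469, 12, 11, 59], [206.5, 474.6])]
wrist [([167, 333, 14, 10, 108], [172.5, 337.1])]
[-0.17427901  0.03876473  0.19437177]
ptr 7.15530303030303 0
key 43.29785714285714 736
key bar pred side [348.510475   226.73293385] tcp [345.20363823 264.29768026]
```

Run:
```python
import cv2,numpy as np
for f in('pics/end_side.png','pics/side0.png'):
    b=cv2.imread(f).astype(int);d=(b[...,0]-b[...,2])
    R=d[240:300,240:310];y,x=np.unravel_index(R.argmax(),R.shape);ys,xs=np.where(R>R.max()*.6);print(f,R.max(),np.median(R),(x+240,y+240),len(xs),xs.mean()+240,ys.mean()+240,xs.max()-xs.min(),ys.max()-ys.min())
b=cv2.imread('pics/end_side.png')
print(b[255:295:3,258:274:3].mean(2).astype(int))
```

```text
pics/end_side.png 14 9.0 (np.int64(298), np.int64(273)) 2329 279.59982825246885 273.7342206955775 69 59
pics/side0.png 95 7.0 (np.int64(309), np.int64(281)) 44 306.70454545454544 279.6363636363636 5 7
[[127 124 123 133 125 125]
 [130 128 130 123 123 132]
 [125 132 127 124 133 132]
 [131 126 126 131 135 134]
 [124 127 130 131 131 127]
 [128 132 131 129 131 131]
 [132 132 130 133 132 114]
 [133 132 133 129 143 131]
 [132 131 129 139 143 121]
 [128 131 136 149 146 124]
 [134 119 143 149 145 125]
 [120 121 146 150 149 124]
 [118 114 140 152 140 116]
 [115 118 116 114 118 116]]
```

Run:
```python
from h import *
c=cal('wrist');g=cv2.imread('pics/end_wrist.png',0)
a=np.radians(-96)
for r in(-.04,-.03,-.02,0,.02,.03,.04):
    p=proj(c,np.array([.5,-.0468,.173])+r*np.array([np.cos(a),np.sin(a),0])*-1);u,v=p.round().astype(int);print(r,p.round(),g[v-2:v+3,u-2:u+3].mean() if 2<u<637 and 2<v<477 else None)
b=cv2.imread('pics/end_side.png',0);S=cal('side')
for r in(-.025,0,.025):
    u,v=proj(S,np.array([.5,-.0468,.168])+r*np.array([np.cos(a),np.sin(a),0])).round().astype(int);print('side',(u,v),b[v-1:v+2,u-1:u+2].mean())
```

```text
-0.04 [737. 252.] None
-0.03 [721. 248.] None
-0.02 [704. 243.] None
0 [671. 233.] None
0.02 [637. 224.] None
0.03 [619. 219.] 46.04
0.04 [601. 213.] 43.36
side (np.int64(343), np.int64(231)) 34.666666666666664
side (np.int64(349), np.int64(226)) 38.111111111111114
side (np.int64(354), np.int64(221)) 19.444444444444443
```

```bash
python3 -c "
from station import ticket
print(ticket.sign_off())"
```

```text
the job is handed in; nothing more can be done
None
```

I handed the job in at about 42 s: the latch is turned to its stop with the key left in the lock, the lip is within about 1.5 mm of the pointer by my measurements, and the tray is pushed home, but the bottle standing and the untouched bystanders are inferred from pixel values and from no unexpected contact, as I had no picture views left.

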